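# Unload the tool-holder caddy into the rack

## Task

The tool-holder caddy has come back from the machine with its keeper plate pinned down. Draw the locking pin out of the post and park it in the notch on the caddy's side, lift the keeper plate off and lay it on the bench, then stand every tool holder from the caddy in an empty taper socket of the rack, upright and fully seated, without laying any holder down. Finally lower the keeper plate back over the post and dowel until it lies flat on its shoulder, leaving the pin parked, so that the caddy is ready for its next load; leave the holders already stored and the other things on the bench where they are.

Things in the scene. Friction and masses are not known exactly. Their poses are not given: they have to be found in the camera images.
- caddy: Fixed caddy, 180 x 180 mm, aluminium top 86 mm high; origin under its centre, axes along its sides. Taper sockets like the rack's (rims 90 mm high) at x, y = +-51 mm. Central post with a cross bore along x, 11 mm wide, at height 165.5 mm, where the pin starts, handle toward -x. Dowel 10 mm thick, 47 mm from the post's axis toward +x, conical tip 127.5 mm high. Pin notch on its +y side.
- shoulder (a point): Centre of the round shoulder (43 mm diameter) of the caddy's post, 114.5 mm above the bench, on which the keeper plate lies; axes as the caddy's. Above it the post is 30 mm in diameter, its top (a cone, last 8 mm) 68.5 mm above this point.
- notch (a point): Parking notch on the caddy's +y side: open-topped slot along the caddy's x, 12 mm wide, 16 mm deep, widening to 28 mm at its top; its block reaches 20 mm toward +x and 36 mm toward -x of this point. Point: where the middle of the pin's shank (pin_shank) lies when parked, 124.5 mm above the bench, handle toward the caddy's -x, clear of the block. Axes as the caddy's.
- keeper_hub (a point): Keeper: loose dark steel plate 100 x 100 x 8 mm, its corners along its x and y, with a square hub (46 x 46 mm, 36 mm high, sides facing x and y: grip it here). 32 mm hole through both for the post; 12.5 mm hole 47 mm toward its +x for the dowel. Point: on the axis, half-way up the hub, 26 mm above the underside. Home: x as the caddy's x, edges over the caddy holders' flanges. 0.5 kg.
- pin_handle (a point): Centre of the loose locking pin's dark handle (18 mm diameter, 38 mm long: grip it here). x axis along the pin, from shank to handle. 0.07 kg; it draws straight out of the bore toward the handle.
- pin_shank (a point): Middle of the pin's steel shank (9 mm diameter, 50 mm to either side), 69 mm from pin_handle; x axis as pin_handle. At the start it is in the post's cross bore.
- rack: Fixed tool-holder rack: dark green sheet-metal stand 156 x 240 mm, top face 86 mm high, origin under its centre on the bench, axes along its sides. Six taper sockets in two rows of three, 80 mm apart.
- socket_0 (a point): Centre of the mouth of the rack's taper socket 0, at its rim, 90 mm above the bench (black plastic, 31.6 mm mouth, matching taper 42 mm deep, open below).
- socket_1 (a point): Centre of the mouth of the rack's taper socket 1, at its rim, 90 mm above the bench (black plastic, 31.6 mm mouth, matching taper 42 mm deep, open below).
- socket_2 (a point): Centre of the mouth of the rack's taper socket 2, at its rim, 90 mm above the bench (black plastic, 31.6 mm mouth, matching taper 42 mm deep, open below).
- socket_3 (a point): Centre of the mouth of the rack's taper socket 3, at its rim, 90 mm above the bench (black plastic, 31.6 mm mouth, matching taper 42 mm deep, open below).
- socket_4 (a point): Centre of the mouth of the rack's taper socket 4, at its rim, 90 mm above the bench (black plastic, 31.6 mm mouth, matching taper 42 mm deep, open below).
- socket_5 (a point): Centre of the mouth of the rack's taper socket 5, at its rim, 90 mm above the bench (black plastic, 31.6 mm mouth, matching taper 42 mm deep, open below).
- holder_0_nut (a point): Taper tool holder standing taper down, with a short end mill. Point: on its axis, centre of its collet nut (36 mm diameter, 26 mm high: grip it here); z up the axis. Cutter tip up to 42 mm above the point. Below it: flange 56 mm diameter, 25 to 43 mm below; taper from 32 mm diameter (45 below) to 18 mm (93 below); stud down to 111 below. Seated, the point is 46.5 mm above a socket rim. 0.35 kg. Starts in the caddy; may be absent.
- holder_1_nut (a point): Taper tool holder standing taper down, with a stub drill. Point: on its axis, centre of its collet nut (36 mm diameter, 26 mm high: grip it here); z up the axis. Cutter tip up to 42 mm above the point. Below it: flange 56 mm diameter, 25 to 43 mm below; taper from 32 mm diameter (45 below) to 18 mm (93 below); stud down to 111 below. Seated, the point is 46.5 mm above a socket rim. 0.35 kg. Starts in the caddy; may be absent.
- holder_2_nut (a point): Taper tool holder standing taper down, with a countersink. Point: on its axis, centre of its collet nut (36 mm diameter, 26 mm high: grip it here); z up the axis. Cutter tip up to 42 mm above the point. Below it: flange 56 mm diameter, 25 to 43 mm below; taper from 32 mm diameter (45 below) to 18 mm (93 below); stud down to 111 below. Seated, the point is 46.5 mm above a socket rim. 0.35 kg. Starts in the caddy; may be absent.
- holder_3_nut (a point): Taper tool holder standing taper down, with a ball-nosed cutter. Point: on its axis, centre of its collet nut (36 mm diameter, 26 mm high: grip it here); z up the axis. Cutter tip up to 42 mm above the point. Below it: flange 56 mm diameter, 25 to 43 mm below; taper from 32 mm diameter (45 below) to 18 mm (93 below); stud down to 111 below. Seated, the point is 46.5 mm above a socket rim. 0.35 kg. Starts in the caddy; may be absent.
- stored_0_nut (a point): The same kind of tool holder, already stored in socket 0 of the rack at the start and to be left there; point as for the others. It may be absent.
- stored_1_nut (a point): The same kind of tool holder, already stored in socket 4 of the rack at the start and to be left there; point as for the others. It may be absent.
- stored_2_nut (a point): The same kind of tool holder, already stored in socket 2 of the rack at the start and to be left there; point as for the others. It may be absent.
- tape_roll: Black tape roll, 67 mm diameter, 19 mm high, lying on the bench; leave it alone. Origin under its centre.
- marker: Paint marker, 128 x 16 x 16 mm, lying on the bench; leave it alone. Origin under its centre.
- wrench_19: Combination wrench, 250 x 37 x 6 mm, lying on the bench; leave it alone. Origin under its centre.
- ratchet: Ratchet handle, 202 x 35 x 28 mm, lying on the bench; leave it alone. Origin under its centre.
Mind the look-alikes: they are no part of the job. Leave any turquoise or yellow look-alike of the part that bears holder_1_nut alone.

How it is judged:
On the way, in this order (a step that is already met when the one before it is completed fails the run):
1. the locking pin is out of the post and parked in the caddy's notch (x of pin_shank in the frame of notch between -0.022 and 0.022 m and y of pin_shank in the frame of notch between -0.005 and 0.005 m and z of pin_shank in the frame of notch between -0.004 and 0.006 m and angle between the x axis of pin_shank and the x axis of notch, either way round below 0.12 rad), for 0.2 s.
2. the keeper plate lies on the bench, clear of the caddy (horizontal distance between keeper_hub and shoulder above 0.12 m and height (world z) of keeper_hub below 0.06 m and angle between keeper_hub's own z axis and vertical below 0.25 rad), for 0.2 s.
3. every tool holder that was in the caddy is seated upright in a socket of the rack (((horizontal distance between holder_0_nut and socket_0 below 0.004 m and z of holder_0_nut in the frame of socket_0 between 0.0425 and 0.0495 m and angle between holder_0_nut's own z axis and vertical below 0.06 rad) or (horizontal distance between holder_0_nut and socket_1 below 0.004 m and z of holder_0_nut in the frame of socket_1 between 0.0425 and 0.0495 m and angle between holder_0_nut's own z axis and vertical below 0.06 rad) or (horizontal distance between holder_0_nut and socket_2 below 0.004 m and z of holder_0_nut in the frame of socket_2 between 0.0425 and 0.0495 m and angle between holder_0_nut's own z axis and vertical below 0.06 rad) or (horizontal distance between holder_0_nut and socket_3 below 0.004 m and z of holder_0_nut in the frame of socket_3 between 0.0425 and 0.0495 m and angle between holder_0_nut's own z axis and vertical below 0.06 rad) or (horizontal distance between holder_0_nut and socket_4 below 0.004 m and z of holder_0_nut in the frame of socket_4 between 0.0425 and 0.0495 m and angle between holder_0_nut's own z axis and vertical below 0.06 rad) or (horizontal distance between holder_0_nut and socket_5 below 0.004 m and z of holder_0_nut in the frame of socket_5 between 0.0425 and 0.0495 m and angle between holder_0_nut's own z axis and vertical below 0.06 rad)) and ((horizontal distance between holder_1_nut and socket_0 below 0.004 m and z of holder_1_nut in the frame of socket_0 between 0.0425 and 0.0495 m and angle between holder_1_nut's own z axis and vertical below 0.06 rad) or (horizontal distance between holder_1_nut and socket_1 below 0.004 m and z of holder_1_nut in the frame of socket_1 between 0.0425 and 0.0495 m and angle between holder_1_nut's own z axis and vertical below 0.06 rad) or (horizontal distance between holder_1_nut and socket_2 below 0.004 m and z of holder_1_nut in the frame of socket_2 between 0.0425 and 0.0495 m and angle between holder_1_nut's own z axis and vertical below 0.06 rad) or (horizontal distance between holder_1_nut and socket_3 below 0.004 m and z of holder_1_nut in the frame of socket_3 between 0.0425 and 0.0495 m and angle between holder_1_nut's own z axis and vertical below 0.06 rad) or (horizontal distance between holder_1_nut and socket_4 below 0.004 m and z of holder_1_nut in the frame of socket_4 between 0.0425 and 0.0495 m and angle between holder_1_nut's own z axis and vertical below 0.06 rad) or (horizontal distance between holder_1_nut and socket_5 below 0.004 m and z of holder_1_nut in the frame of socket_5 between 0.0425 and 0.0495 m and angle between holder_1_nut's own z axis and vertical below 0.06 rad)) and ((horizontal distance between holder_2_nut and socket_0 below 0.004 m and z of holder_2_nut in the frame of socket_0 between 0.0425 and 0.0495 m and angle between holder_2_nut's own z axis and vertical below 0.06 rad) or (horizontal distance between holder_2_nut and socket_1 below 0.004 m and z of holder_2_nut in the frame of socket_1 between 0.0425 and 0.0495 m and angle between holder_2_nut's own z axis and vertical below 0.06 rad) or (horizontal distance between holder_2_nut and socket_2 below 0.004 m and z of holder_2_nut in the frame of socket_2 between 0.0425 and 0.0495 m and angle between holder_2_nut's own z axis and vertical below 0.06 rad) or (horizontal distance between holder_2_nut and socket_3 below 0.004 m and z of holder_2_nut in the frame of socket_3 between 0.0425 and 0.0495 m and angle between holder_2_nut's own z axis and vertical below 0.06 rad) or (horizontal distance between holder_2_nut and socket_4 below 0.004 m and z of holder_2_nut in the frame of socket_4 between 0.0425 and 0.0495 m and angle between holder_2_nut's own z axis and vertical below 0.06 rad) or (horizontal distance between holder_2_nut and socket_5 below 0.004 m and z of holder_2_nut in the frame of socket_5 between 0.0425 and 0.0495 m and angle between holder_2_nut's own z axis and vertical below 0.06 rad)) and ((horizontal distance between holder_3_nut and socket_0 below 0.004 m and z of holder_3_nut in the frame of socket_0 between 0.0425 and 0.0495 m and angle between holder_3_nut's own z axis and vertical below 0.06 rad) or (horizontal distance between holder_3_nut and socket_1 below 0.004 m and z of holder_3_nut in the frame of socket_1 between 0.0425 and 0.0495 m and angle between holder_3_nut's own z axis and vertical below 0.06 rad) or (horizontal distance between holder_3_nut and socket_2 below 0.004 m and z of holder_3_nut in the frame of socket_2 between 0.0425 and 0.0495 m and angle between holder_3_nut's own z axis and vertical below 0.06 rad) or (horizontal distance between holder_3_nut and socket_3 below 0.004 m and z of holder_3_nut in the frame of socket_3 between 0.0425 and 0.0495 m and angle between holder_3_nut's own z axis and vertical below 0.06 rad) or (horizontal distance between holder_3_nut and socket_4 below 0.004 m and z of holder_3_nut in the frame of socket_4 between 0.0425 and 0.0495 m and angle between holder_3_nut's own z axis and vertical below 0.06 rad) or (horizontal distance between holder_3_nut and socket_5 below 0.004 m and z of holder_3_nut in the frame of socket_5 between 0.0425 and 0.0495 m and angle between holder_3_nut's own z axis and vertical below 0.06 rad))), for 0.2 s.
At the end, for the whole second after the job is handed in: All caddy holders stand in rack sockets (axis within 4 mm, height within 3 mm of seated, upright to 0.06 rad); keeper on its shoulder over post and dowel (within 4 mm in plan, 2.5 mm in height, 0.05 rad level, 0.08 rad turned); pin in its notch (22 mm lengthwise, 5 mm sideways, 0.12 rad) (all of step 1 and all of step 3 and horizontal distance between keeper_hub and shoulder below 0.004 m and z of keeper_hub in the frame of shoulder between 0.0235 and 0.029 m and angle between keeper_hub's own z axis and vertical below 0.05 rad and angle between the x axis of keeper_hub and the x axis of shoulder, either way round below 0.08 rad); the robot touches nothing.
It fails at once if a tool holder is laid down or falls over (angle between any of holder_0_nut, holder_1_nut, holder_2_nut, holder_3_nut's own z axis and vertical above 1 rad).
It fails at once if a holder already stored in the rack is moved (distance of any of stored_0_nut, stored_1_nut, stored_2_nut from where it was at the start of the episode above 0.015 m).
It fails at once if a bystander on the bench is moved more than 4 cm (distance of any of marker, ratchet from where it was at the start of the episode above 0.04 m).
Of holder_0, holder_1, holder_2, holder_3 only 3 to 4 are there at a start; the rules pass over those that are not, and their reading is None.
Of stored_0, stored_1, stored_2 only 1 to 2 are there at a start; the rules pass over those that are not, and their reading is None.
At some moment in a run one of keeper may be knocked a few centimetres aside while the robot is not near it.
It also fails if it takes over 210 s, if anything falls off the work surface, if the arm or the gripper's body presses on something with over 40 N, if the wrist force passes 120 N, or if a joint passes its speed limit or range.

## Robot

A 7-joint arm with a two-finger parallel gripper is mounted at the origin on a cart in front of the work surface, level with it; the furniture and walls round the work are solid. World frame = base frame: x ahead of the robot, y to its left, z up, the work surface at z = 0. Lengths are in m, angles in rad, forces in N, time in s.
With the tool pointing down it reaches from about 0.4 to 0.875 m from the base axis. Payload 19.3 kg.
Tool frame: the origin (TCP) lies where the fingers leave the gripper's body, on its centre line; the fingertips stand bot.tip_reach ahead of it and the grasp point (between the pads) lies 54 mm ahead of it (bot.tip_reach is the distance from the TCP to the fingertips, in m); z points along the fingers, y is the line along which they close (so a half turn about z gives the same grasp; the last joint's range is limited). The gripper opens to 85 mm and grips with 20 to 120 N. Pads are 22 mm wide; open, the fingers measure 114 mm over their backs; the gripper's body (76 mm by 85 mm) begins 54 mm behind the grasp point. The pads swing forward as they close: fully open they stand 13 mm farther back than shut.
Start: joints at [1.216, 0.521, -0.036, 1.599, 0.021, 1.021, -0.113], TCP at [0.176, -0.6, 0.304] pointing down, gripper open.
Joint ranges: [-2.91, 2.91], [-0.3, 2.13], [-1.5, 1.42], [0.17, 2.43], [-1.26, 4.41], [0.16, 1.93], [-2.52, 2.52]. Speed limits (rad/s): [1.89, 1.89, 2.39, 2.39, 3.01, 3.01, 3.01].

## Interface

Orientations are given as [roll, pitch, yaw] about the fixed x, y, z axes, in that order (R = Rz(yaw) Ry(pitch) Rx(roll)).
In Python, from workcell import bot gives the robot as it stands. The module is installed in compiled form; this text tells all that it offers.
- The arm moves only by the shell command python3 -m jog 'ROWS' [FORCE]. ROWS is JSON, a list that holds one entry, the list of rows, each a list of 7 numbers: the shift along the tool's x, y, z in mm, then the turn, a rotation vector about the tool's x, y, z in rad, then the opening, from 0 (shut) to 1 (fully open). In form: [[[tx, ty, tz, wx, wy, wz, fingers], ...]]. A call has 1 to 5 rows; each row shifts and turns the commanded pose from where the row before left it, along the tool's axes as they then stand; what a row does not reach is not made up. A row lasts 1/10 s, in which the tool goes at most 50 mm and 8.59 degrees, less where a joint would pass 70% of its speed; a pose out of reach is approached as far as the arm can. A call is refused whole if a number of a shift passes 50 or a number of a turn 0.15, either way. A call with a gripper value outside its range is refused whole. The fingers move at their own pace and stop on an object; FORCE is the grip in N (left out, the last holds). Time passes only in rows, so rows that do not move let the fingers close. It gives the time, the measured TCP pose, the force, the opening and the grip force at its end, in the units of the state.
- bot.observe(): the state, without advancing time (a new reading comes with each control period).
- bot.grab_frame(name): name is "scene" or "side" or "wrist"; returns a dict with "img" (480x640x3 uint8, red, green, blue), "intrinsics" (3x3 intrinsics, pixels), "k1" (the pictures are not rectified: a ray, as slopes to the right and down, at radius r is drawn at 1 + k1 r^2 times it, then the intrinsics apply), "R" (3x3) and "t" (3): a world point X has camera coordinates R X + t; the wrist camera has in their place "tool_from_camera" (4x4, takes a point from camera to tool coordinates, whose origin is the TCP and whose axes are the flange's). Camera axes: x right, y down, z forward; pixel columns grow to the right and rows downward; lengths in m; the calibration is good to about 2 mm. A picture is of the moment at which its call begins: read the wrist's pose just before it. There is no depth.
- bot.job_done(): hands the job in; it is judged then, once.
Trained networks look in a picture, given as the dict that the camera call returned (one of the last four; its "shot" number tells which), for a name from the list of things; names that differ only in an ending like _2 or _b are one class to them, and where a whole thing is asked for, a point or a joint stands for the part that bears it (a point fixed in the world has none). Each returns a list of dicts, best first, with "conf" (0 to 1); they miss things now and then, are a little off and sometimes report something else, mostly with a low value. They report only what shows in the picture. A call takes as long as a camera call. They do not tell look-alikes from the thing itself.
- bot.trace(query, picture): "region" (480x640 bool, what is visible of it).
- bot.spot_point(query, picture): "xyz" ([x, y, z] in m, in world coordinates, good to about 4 mm: a listed point, or the origin of a listed thing).
The state is a dict: "clock": time; "qpos": joint angles; "qd": joint speeds; "joint_efforts": joint torques, N m; "position": TCP position; "tool_rot": TCP orientation; "force": force on the tool from outside, world axes, zero at the start; "moment": the same for the moment, N m; "grip_width": finger opening in m; "finger_force": force on a finger pad.
Only numpy, scipy, OpenCV 4.12 (cv2) and the standard library are available. Lean on these libraries where they do the work, as an engineer would, in place of code of your own. Each camera call takes 0.05 s, during which the arm holds its last target. There are 200 camera calls.

## Working session

There is one attempt and no reset: what is moved stays moved. The work goes in short steps, Python scripts to look and compute and a shell command to move; the robot and the scene stay as the last step left them, time stands still between calls to the robot, and variables do not carry over. Pictures are saved under pics/ and viewed, at most 14 in all, crops included, and the job is handed in when it is done.

```bash
mkdir -p pics; ls; cat > h.py <<'E'
from workcell import bot
import numpy as np, cv2
from scipy.spatial.transform import Rotation as Ro
np.set_printoptions(precision=4,suppress=True)
def st(): 
    s=bot.observe(); return s
def proj(f,X):
    c=f["R"]@np.asarray(X).T.reshape(3,-1)+np.array(f["t"]).reshape(3,1)
    x=c[:2]/c[2]; x=x*(1+f["k1"]*(x**2).sum(0)); K=np.array(f["intrinsics"])
    return np.stack([K[0,0]*x[0]+K[0,2],K[1,1]*x[1]+K[1,2]],1)
def rays(f,px):
    K=np.array(f["intrinsics"]); 
    p=cv2.undistortPoints(np.array(px,float).reshape(-1,1,2),K,np.array([f["k1"],0,0,0,0.])).reshape(-1,2)
    d=np.c_[p,np.ones(len(p))]@f["R"]; o=-np.array(f["R"]).T@np.array(f["t"]); return o,d
def atz(f,px,z):
    o,d=rays(f,px); return o+d*((z-o[2])/d[:,2])[:,None]
def wrist():
    s=bot.observe(); f=bot.grab_frame("wrist"); T=np.eye(4)
    T[:3,:3]=Ro.from_euler('xyz',s["tool_rot"]).as_matrix(); T[:3,3]=s["position"]
    C=np.linalg.inv(T@np.array(f["tool_from_camera"])); f["R"]=C[:3,:3]; f["t"]=C[:3,3]; return f
def save(f,n): cv2.imwrite("pics/"+n,f["img"][:,:,::-1])
E
cat > a.py <<'E'
from h import *
s=st(); print({k:np.round(v,3) for k,v in s.items()}, bot.tip_reach)
for c in ("scene","side"):
    f=bot.grab_frame(c); save(f,c+"0.png")
    print(c,"cam at",-np.array(f["R"]).T@np.array(f["t"]),f["k1"])
    for n in ["caddy","rack","shoulder","notch","keeper_hub","pin_handle","pin_shank","socket_0","socket_1","socket_2","socket_3","socket_4","socket_5","holder_0_nut","holder_1_nut","holder_2_nut","holder_3_nut","stored_0_nut","tape_roll","marker","wrench_19","ratchet"]:
        print(n,[(np.round(r["xyz"],3).tolist(),round(r["conf"],2)) for r in bot.spot_point(n,f)])
E
python3 a.py
```

```text
pics
{'clock': np.float64(0.0), 'qpos': array([ 1.216,  0.522, -0.036,  1.6  ,  0.021,  1.021, -0.113]), 'qd': array([ 0.001, -0.001, -0.001,  0.   , -0.001,  0.001, -0.   ]), 'joint_efforts': array([ -0.001, -92.712,   1.98 , -36.994,   0.018,   0.008,  -0.   ]), 'position': array([ 0.175, -0.6  ,  0.303]), 'tool_rot': array([-3.14 ,  0.   ,  0.285]), 'force': array([ 0.349, -1.414,  0.294]), 'moment': array([ 0.003,  0.019, -0.006]), 'finger_force': np.float64(0.0), 'grip_width': np.float64(0.085)} 0.0726
scene cam at [-0.5633  0.5574  1.3461] -0.05608307021741008
caddy [([0.526, 0.354, 0.091], 0.65), ([0.594, 0.263, 0.089], 0.57), ([0.59, 0.473, -0.0], 0.48), ([0.471, -0.26, 0.168], 0.22), ([0.505, -0.136, 0.124], 0.18)]
rack [([0.556, 0.266, 0.005], 0.95), ([0.597, 0.262, 0.091], 0.3)]
shoulder [([0.535, -0.239, 0.114], 0.59), ([0.473, -0.206, 0.137], 0.48)]
notch [([0.502, -0.136, 0.124], 0.9)]
keeper_hub [([0.537, -0.239, 0.14], 0.78)]
pin_handle [([0.468, -0.26, 0.166], 0.48)]
pin_shank [([0.608, 0.338, 0.092], 0.58), ([0.538, -0.239, 0.165], 0.44)]
socket_0 [([0.531, 0.352, 0
[... 3024 characters left out ...]
5 [([0.583, 0.18, 0.09], 0.95), ([0.606, 0.338, 0.088], 0.68), ([0.591, 0.261, 0.088], 0.66), ([0.596, 0.258, 0.139], 0.61)]
holder_0_nut [([0.598, -0.28, 0.138], 0.86), ([0.596, 0.259, 0.087], 0.23)]
holder_1_nut [([0.409, -0.556, 0.112], 0.84), ([0.474, -0.206, 0.132], 0.62), ([0.414, -0.442, 0.111], 0.57)]
holder_2_nut [([0.5, -0.308, 0.138], 0.7), ([0.598, 0.256, 0.085], 0.33)]
holder_3_nut [([0.573, -0.181, 0.139], 0.58), ([0.6, -0.274, 0.139], 0.43)]
stored_0_nut []
tape_roll [([0.536, -0.24, 0.162], 0.18)]
marker [([0.661, 0.002, 0.003], 0.37)]
wrench_19 [([0.568, -0.183, 0.137], 0.36)]
ratchet [([0.603, -0.441, 0.001], 0.75), ([0.61, 0.34, 0.084], 0.74), ([0.594, 0.259, 0.09], 0.59)]
```

View pics/scene0.png

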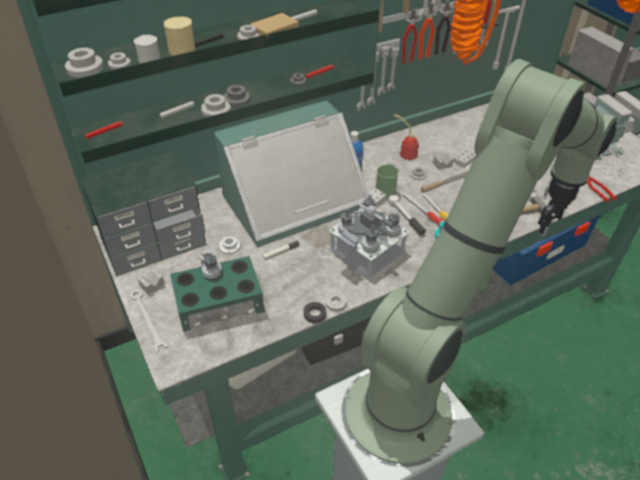

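View pics/side0.png

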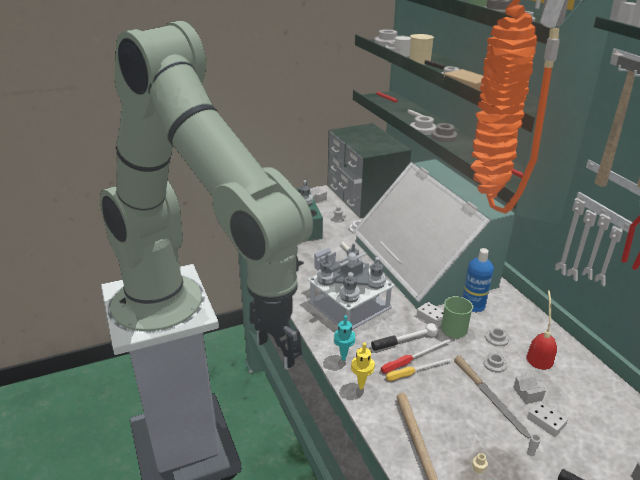

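Scene view: the rack is at about (215,285) with one stored holder at (210,265), and the caddy with its pinned keeper is at (368,240). Side view: the turquoise and yellow look-alikes stand at (345,335) and (362,365), and the caddy is at (348,290). Next I move the wrist camera over the caddy.

```bash
cat >> h.py <<'E'
def go(x,y,z,yaw=None):
    s=bot.observe(); R=Ro.from_euler('xyz',s["tool_rot"]); p=R.inv().apply(np.array([x,y,z])-s["position"])*1000
    w=np.zeros(3)
    if yaw is not None: w=(R.inv()*Ro.from_euler('xyz',[np.pi,0,yaw])).as_rotvec()
    print("shift",p.round(1),"turn",w.round(3))
E
python3 -m jog '[[[35,-21,-12,0,0,0,0.4],[35,-21,-12,0,0,0,0.4],[35,-21,-12,0,0,0,0.4],[35,-21,-12,0,0,0,0.4],[35,-21,-12,0,0,0,0.4]]]' 60
python3 -m jog '[[[35,-21,-12,0,0,0,0.4],[35,-21,-12,0,0,0,0.4],[35,-21,-12,0,0,0,0.4],[35,-21,-12,0,0,0,0.4],[35,-21,-12,0,0,0,0.4]]]'
python3 -m jog '[[[0,0,0,0,0,0,0.4],[0,0,0,0,0,0,0.4],[0,0,0,0,0,0,0.4]]]'
cat > b.py <<'E'
from h import *
import sys
f=wrist(); save(f,sys.argv[1]); print(-f["R"].T@f["t"], st()["position"],st()["tool_rot"],st()["clock"])
for n in sys.argv[2:]:
    print(n,[(np.round(r["xyz"],4).tolist(),round(r["conf"],2)) for r in bot.spot_point(n,f)])
E
python3 b.py w1.png caddy shoulder notch keeper_hub pin_handle pin_shank holder_0_nut holder_1_nut holder_2_nut holder_3_nut
```

```text
clock: 2.8
position: [0.3149, -0.4486, 0.3645]
tool_rot: [3.141, -0.0, 0.285]
force: [0.7, -0.7, -0.2]
grip_width: 0.0342
finger_force: 0.0
clock: 3.3
position: [0.4534, -0.2986, 0.4246]
tool_rot: [3.141, -0.0, 0.285]
force: [0.8, -0.2, -0.3]
grip_width: 0.0343
finger_force: 0.0
clock: 3.6
position: [0.4518, -0.3007, 0.4237]
tool_rot: [3.142, 0.001, 0.284]
force: [-0.4, -0.4, -0.6]
grip_width: 0.0341
finger_force: 0.0
[ 0.5227 -0.2794  0.4926] [ 0.4517 -0.3008  0.4236] [-3.1415  0.0007  0.2832] 3.65
caddy [([0.5374, -0.2379, -0.0004], 0.68), ([0.6103, -0.4439, 0.0003], 0.68)]
shoulder [([0.5332, -0.2414, 0.1104], 0.8), ([0.4961, -0.3021, 0.1346], 0.27)]
notch [([0.5047, -0.1325, 0.1316], 0.91)]
keeper_hub [([0.5673, -0.1808, 0.1365], 0.7)]
pin_handle [([0.4732, -0.2594, 0.1628], 0.69)]
pin_shank []
holder_0_nut [([0.5962, -0.2783, 0.1356], 0.91)]
holder_1_nut [([0.4714, -0.2047, 0.1391], 0.88), ([0.4146, -0.4414, 0.1071], 0.77), ([0.4174, -0.5483, 0.1099], 0.77)]
holder_2_nut [([0.4942, -0.301, 0.1356], 0.8)]
holder_3_nut [([0.5658, -0.1816, 0.1353], 0.93)]
```

View pics/w1.png

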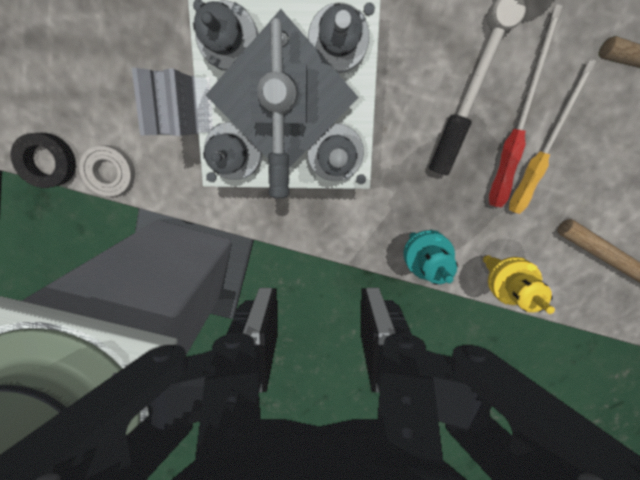

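The wrist view shows the caddy centred near (280,95), the pin handle at (279,175) and the notch block at (160,100), so image up is caddy +x. I'll fit the caddy pose from the network points and overlay it on the picture.

```bash
cat > fit.py <<'E'
from h import *
import json
M={"h0":(.051,-.051),"h1":(-.051,.051),"h2":(-.051,-.051),"h3":(.051,.051),"s":(0,0),"p":(-.069,0)}
obs=[("h0",.601,-.275),("h0",.598,-.280),("h0",.5962,-.2783),("h1",.474,-.206),("h1",.474,-.206),("h1",.4714,-.2047),("h2",.498,-.301),("h2",.500,-.308),("h2",.4942,-.3010),("h3",.572,-.179),("h3",.573,-.181),("h3",.5658,-.1816),("s",.536,-.239),("s",.536,-.245),("s",.5332,-.2414),("p",.468,-.26),("p",.473,-.26),("p",.4732,-.2594)]
A=np.array([M[o[0]] for o in obs]);B=np.array([o[1:] for o in obs])
a=A-A.mean(0);b=B-B.mean(0);yaw=np.arctan2((a[:,0]*b[:,1]-a[:,1]*b[:,0]).sum(),(a*b).sum())
def T(yaw,c,P): 
    P=np.atleast_2d(P).astype(float); R=np.array([[np.cos(yaw),-np.sin(yaw)],[np.sin(yaw),np.cos(yaw)]]); return np.c_[P[:,:2]@R.T+c,P[:,2]]
c=B.mean(0)-(T(yaw,[0,0],np.r_[A.mean(0),0])[0,:2]); print("caddy",c,yaw, "res",np.abs(T(yaw,c,np.c_[A,0*A[:,0]])[:,:2]-B).max(0))
f=wrist(); 
P=[(x,y,.086) for x in(.09,-.09) for y in(.09,-.09)]+[(0,0,.183),(-.088,0,.1655),(.0,.070,.1225),(0,-.07,.1225),(-.07,0,.1225),(.047,0,.1275),(0,.11,.1245)]+[(M[h][0],M[h][1],.1495) for h in("h0","h1","h2","h3")]
q=proj(f,T(yaw,c,P)); im=cv2.resize(f["img"][0:230,100:420,::-1].copy(),None,fx=2.5,fy=2.5,interpolation=cv2.INTER_CUBIC)
for u in q: cv2.drawMarker(im,tuple(int(v) for v in (u-[100,0])*2.5),(0,0,255),cv2.MARKER_CROSS,12,1)
cv2.imwrite("pics/o1.png",im); print(q[4:11])
E
python3 fit.py
```

```text
caddy [ 0.5354 -0.2419] 0.2593584815662155 res [0.0058 0.0038]
[[277.0561  91.1434]
 [279.7932 200.152 ]
 [207.2965  93.824 ]
 [360.3367  98.3342]
 [284.0821 173.1198]
 [283.4181  37.7022]
 [162.2772  92.2023]]
```

View pics/o1.png

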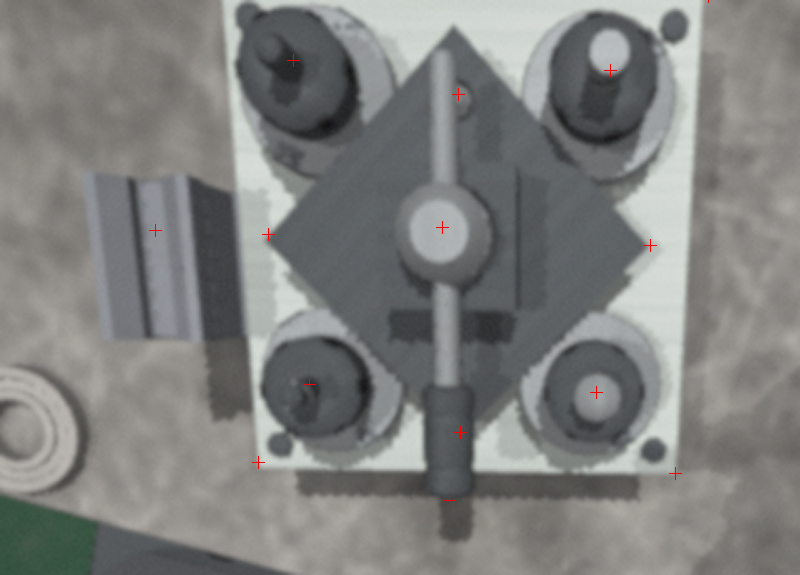

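```bash
cat >> h.py <<'E'
C=np.array([.5345,-.2422]); YAW=.27
def cad(p): # world->caddy
    d=np.atleast_2d(p)[:,:2]-C; c,s=np.cos(YAW),np.sin(YAW); return np.c_[d[:,0]*c+d[:,1]*s,-d[:,0]*s+d[:,1]*c]
def wor(x,y): c,s=np.cos(YAW),np.sin(YAW); return C+[c*x-s*y,s*x+c*y]
E
python3 - <<'E'
from h import *
f=wrist()
F=lambda pts,z: cad(atz(f,np.array(pts)/2.5+[100,0],z))*1000
print("slot edges z136",F([(95,250),(138,250),(150,250),(177,250),(192,250)],.1365)); print("z.12",F([(138,250),(150,250),(177,250)],.1205))
print("block ends",F([(85,173),(187,175),(110,340),(202,338)],.1365))
print("handle",F([(425,440),(472,440),(449,495),(449,386)],.1655), "post", F([(440,231)],.183),F([(445,233)],.175))
print("keeper corners",F([(265,240),(657,243),(453,25)],.1225),"caddy",F([(257,467),(677,472)],.086))
go(*wor(-.075,0),.30,YAW)
E
```

```text
slot edges z136 [[ -5.4966 127.4555]
 [ -5.1725 112.402 ]
 [ -5.0835 108.1959]
 [ -4.8853  98.7241]
 [ -4.7766  93.4576]]
z.12 [[ -4.4825 118.8894]
 [ -4.3894 114.4944]
 [ -4.1824 104.5975]]
block ends [[ 19.3482 127.6698]
 [ 19.4936  92.7983]
 [-36.0465 125.9561]
 [-34.6891  92.745 ]]
handle [[-66.0693   9.1901]
 [-65.8015  -6.9805]
 [-85.1221   1.2114]
 [-47.7247   0.6664]] post [[0.0528 0.9637]] [[0.0263 0.2599]]
keeper corners [[ -0.1851  71.4551]
 [  1.2281 -72.0623]
 [ 70.1284   1.7087]] caddy [[-89.9611  91.7712]
 [-89.1662 -89.3359]]
shift [ 19.9 -33.5 123.9] turn [ 0.    -0.     0.015]
```

```bash
sed -i 's/C=np.array(\[.5345,-.2422\])/C=np.array([.5343,-.2415])/' h.py
python3 -m jog '[[[7,-11,40,0,0,0.015,0.35],[7,-11,40,0,0,0,0.35],[8,-12,40,0,0,0,0.35],[0,0,0,0,0,0,0.35],[0,0,0,0,0,0,0.35]]]'
python3 -c "
from h import *
go(*wor(-.073,0),.2215,YAW)"
```

```text
clock: 4.75
position: [0.4646, -0.2616, 0.3045]
tool_rot: [-3.141, 0.0, 0.27]
force: [0.2, -0.5, 0.7]
grip_width: 0.0301
finger_force: 0.0
shift [-0.5 -0.8 83. ] turn [-0.  0.  0.]
```

```bash

python3 -m jog '[[[0,-1,35,0,0,0,0.35],[0,0,30,0,0,0,0.35],[0,0,18,0,0,0,0.35],[0,0,0,0,0,0,0.35],[0,0,0,0,0,0,0.35]]]'
python3 -m jog '[[[0,0,0,0,0,0,0],[0,0,0,0,0,0,0],[0,0,0,0,0,0,0],[0,0,0,0,0,0,0],[0,0,0,0,0,0,0]]]' 40
```

```text
clock: 5.25
position: [0.4648, -0.2612, 0.2227]
tool_rot: [3.14, -0.001, 0.269]
force: [0.6, 0.0, -0.2]
grip_width: 0.0302
finger_force: 0.0
clock: 5.75
position: [0.4645, -0.2605, 0.2213]
tool_rot: [3.141, -0.001, 0.27]
force: [2.7, -0.9, 3.7]
grip_width: 0.0167
finger_force: 39.3
```

```bash

python3 -m jog '[[[-8,0,0,0,0,0,0],[-14,0,0,0,0,0,0],[-16,0,0,0,0,0,0],[-16,0,0,0,0,0,0],[-16,0,0,0,0,0,0]]]'
python3 -m jog '[[[-12,0,0,0,0,0,0],[0,0,-25,0,0,0,0],[0,0,-30,0,0,0,0],[0,0,0,0,0,0,0],[0,0,0,0,0,0,0]]]'
cat > c.py <<'E'
from h import *
import sys
for n in ("scene","side"):
    f=bot.grab_frame(n)
    for k in sys.argv[1:]: print(n,k,[(np.round(r["xyz"],4).tolist(),round(r["conf"],2)) for r in bot.spot_point(k,f)])
f=wrist(); save(f,"w%d.png"%f["shot"]); print("w%d.png"%f["shot"])
for k in sys.argv[1:]: print("wrist",k,[(np.round(r["xyz"],4).tolist(),round(r["conf"],2)) for r in bot.spot_point(k,f)])
E
python3 c.py pin_handle pin_shank; python3 -c "
from h import *
go(*wor(-.073,.110),.27,YAW)"
```

```text
clock: 6.25
position: [0.3947, -0.2794, 0.2208]
tool_rot: [-3.141, 0.001, 0.269]
force: [0.6, -0.1, -1.5]
grip_width: 0.0166
finger_force: 39.1
clock: 6.75
position: [0.3846, -0.2824, 0.276]
tool_rot: [3.141, -0.0, 0.269]
force: [-0.4, 0.2, -0.8]
grip_width: 0.0167
finger_force: 39.1
scene pin_handle [([0.3824, 0.0339, -0.001], 0.52)]
scene pin_shank [([0.4587, -0.2601, 0.2188], 0.37)]
side pin_handle [([0.3893, -0.2826, 0.2154], 0.54), ([0.5165, 0.2747, 0.0889], 0.52), ([0.6591, 0.0044, 0.0014], 0.35)]
side pin_shank [([0.4577, -0.2629, 0.216], 0.67), ([0.6009, -0.2756, 0.136], 0.27)]
w8.png
wrist pin_handle [([0.3926, -0.2812, 0.2159], 0.64)]
wrist pin_shank [([0.4561, -0.2646, 0.214], 0.72)]
shift [  81.6 -109.3    5.6] turn [-0.001  0.    -0.   ]
```

```bash

python3 -m jog '[[[20,-27,1,0,0,0,0],[30,-40,2,0,0,0,0],[29,-42,3,0,0,0,0],[0,0,25,0,0,0,0],[0,0,10,0,0,0,0]]]'
python3 -m jog '[[[0,0,0,0,0,0,0],[0,0,0,0,0,0,0]]]'
python3 -c "
from h import *
go(*wor(-.0755,.110),.188,YAW)"; python3 c.py pin_shank
```

```text
clock: 7.7
position: [0.4317, -0.156, 0.2336]
tool_rot: [-3.141, 0.001, 0.272]
force: [-0.8, -1.2, 0.2]
grip_width: 0.0164
finger_force: 39.2
clock: 7.9
position: [0.4316, -0.1581, 0.2352]
tool_rot: [3.142, 0.0, 0.268]
force: [-0.1, 0.5, -0.6]
grip_width: 0.0164
finger_force: 39.2
shift [ 1.2 -2.2 47.2] turn [ 0.     0.    -0.002]
scene pin_shank [([0.5033, -0.1341, 0.1769], 0.6)]
side pin_shank [([0.5052, -0.1356, 0.1722], 0.5)]
w11.png
wrist pin_shank [([0.5057, -0.1403, 0.1756], 0.69), ([0.4719, -0.2051, 0.1398], 0.67)]
```

```bash

python3 -m jog '[[[1,-2,15,0,0,0,0],[0,0,15,0,0,0,0],[0,0,10,0,0,0,0],[0,0,6,0,0,0,0],[0,0,0,0,0,0,0]]]'
python3 -m jog '[[[0,0,3,0,0,0,0],[0,0,3,0,0,0,0],[0,0,0,0,0,0,0]]]'
python3 -c "
from h import *
f=wrist(); cv2.imwrite('pics/p1.png',f['img'][:,:,::-1]); go(*wor(-.0755,.110),.1815,YAW)"
```

```text
clock: 8.7
position: [0.4321, -0.155, 0.1885]
tool_rot: [-3.141, 0.001, 0.27]
force: [-0.4, -0.6, -0.8]
grip_width: 0.0167
finger_force: 39.2
clock: 9.0
position: [0.4325, -0.155, 0.183]
tool_rot: [3.141, -0.0, 0.27]
force: [0.2, -0.7, 0.7]
grip_width: 0.0165
finger_force: 39.4
shift [-0.4  0.5  1.6] turn [ 0. -0. -0.]
```

View pics/p1.png

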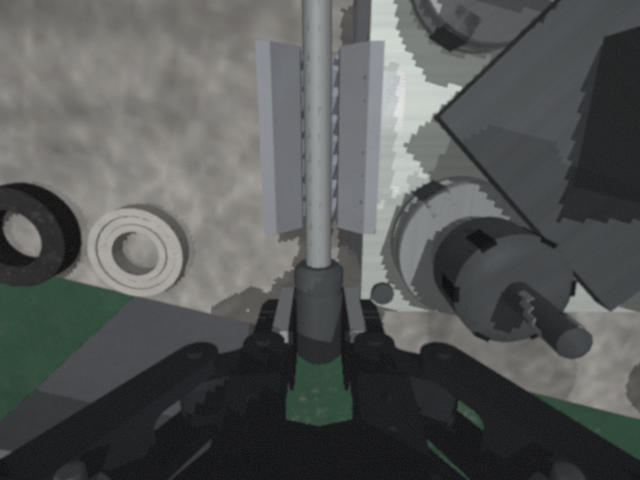

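The pin lies centred in the slot, with the shank at (318,150) between the funnel faces at 258 and 383. I'll lower it to contact and release.

```bash

python3 -m jog '[[[0,0,1.5,0,0,0,0],[0,0,0,0,0,0,0]]]'
python3 -m jog '[[[0,0,1.5,0,0,0,0],[0,0,0,0,0,0,0]]]'
python3 -m jog '[[[0,0,0,0,0,0,0.3],[0,0,0,0,0,0,0.3],[0,0,0,0,0,0,0.3],[0,0,0,0,0,0,0.3],[0,0,0,0,0,0,0.3]]]'
python3 -m jog '[[[0,0,-20,0,0,0,0.3],[0,0,-40,0,0,0,0.3],[0,0,-40,0,0,0,0.3],[0,0,-30,0,0,0,0.3],[0,0,0,0,0,0,0.7]]]'
python3 c.py pin_shank pin_handle notch keeper_hub; python3 -c "
from h import *
print(wor(0,.11)); go(*wor(0,0),.29,YAW)"
```

```text
clock: 9.25
position: [0.4325, -0.155, 0.1817]
tool_rot: [3.141, -0.0, 0.27]
force: [-0.9, -0.5, 6.2]
grip_width: 0.0165
finger_force: 39.9
clock: 9.45
position: [0.4323, -0.155, 0.1802]
tool_rot: [3.141, -0.0, 0.27]
force: [-1.8, -0.3, 8.3]
grip_width: 0.0169
finger_force: 40.3
clock: 9.95
position: [0.4323, -0.1549, 0.1799]
tool_rot: [-3.142, 0.0, 0.27]
force: [-0.5, 0.3, 0.1]
grip_width: 0.0257
finger_force: 0.0
clock: 10.45
position: [0.4334, -0.1553, 0.3135]
tool_rot: [3.138, -0.005, 0.269]
force: [0.1, -0.3, -1.4]
grip_width: 0.0389
finger_force: 0.0
scene pin_shank [([0.5074, -0.1315, 0.1267], 0.64), ([0.5896, 0.4713, 0.0004], 0.35)]
scene pin_handle [([0.4356, -0.1552, 0.1264], 0.55)]
scene notch [([0.5048, -0.1371, 0.1235], 0.79), ([0.5375, -0.2392, 0.11], 0.41)]
scene keeper_hub [([0.5375, -0.2391, 0.1409], 0.9)]
side pin_shank [([0.5042, -0.1339, 0.1203], 0.45), ([0.5343, -0.2355, -0.0026], 0.26)]
side pin_handle [([0.4426, -0.155, 0.1223], 0.6)]
side notch [([0.5079, -0.1344, 0.1172], 0.86), ([0.5975, -0.2775, 0.1379], 0.53)]
side keeper_hub [([0.5358, -0.2395, -0.0028], 0.59), ([0.5311, -0.2407, 0.1377], 0.58), ([0.6096, 0.337, 0.0851], 0.35)]
w15.png
wrist pin_shank [([0.5054, -0.1346, 0.1217], 0.7)]
wrist pin_handle [([0.443, -0.1544, 0.1232], 0.65)]
wrist notch [([0.5062, -0.1346, 0.1281], 0.62)]
wrist keeper_hub [([0.5285, -0.2423, 0.1402], 0.66)]
[ 0.505  -0.1355]
shift [ 75.3 110.6  19.9] turn [-0.  0. -0.]
```

```bash

python3 -m jog '[[[25,37,5,0,0,0,0.7],[25,37,5,0,0,0,0.7],[25,37,5,0,0,0,0.7],[0,0,0,0,0,0,0.7],[0,0,0,0,0,0,0.7]]]'
python3 -c "
from h import *
go(*wor(0,0),.203,YAW)"; python3 c.py keeper_hub shoulder
```

```text
clock: 11.7
position: [0.5341, -0.2421, 0.2941]
tool_rot: [-3.141, 0.001, 0.269]
force: [0.0, 0.6, 0.7]
grip_width: 0.0601
finger_force: 0.0
shift [ 0.4 -0.4 91.1] turn [-0.001  0.001 -0.001]
scene keeper_hub [([0.5357, -0.2397, 0.14], 0.97)]
scene shoulder [([0.5344, -0.2399, 0.1134], 0.7), ([0.5167, 0.2707, 0.0927], 0.31), ([0.5703, -0.1789, 0.134], 0.29)]
side keeper_hub [([0.5318, -0.2431, 0.1364], 0.73)]
side shoulder [([0.5343, -0.2452, 0.1119], 0.91)]
w18.png
wrist keeper_hub [([0.5638, -0.182, 0.1356], 0.31)]
wrist shoulder [([0.4737, -0.2053, 0.1354], 0.47)]
```

```bash
ls pics
```

```text
o1.png
p1.png
scene0.png
side0.png
w1.png
w11.png
w15.png
w18.png
w8.png
```

```bash

python3 -m jog '[[[0,0,40,0,0,0,0.7],[0,0,30,0,0,0,0.7],[0,0,15,0,0,0,0.7],[0,0,6,0,0,0,0.7],[0,0,0,0,0,0,0.7]]]'
python3 -m jog '[[[0,0,0,0,0,0,0],[0,0,0,0,0,0,0],[0,0,0,0,0,0,0],[0,0,0,0,0,0,0]]]' 70
python3 -m jog '[[[0,0,-5,0,0,0,0],[0,0,-10,0,0,0,0],[0,0,-20,0,0,0,0],[0,0,-25,0,0,0,0],[0,0,-30,0,0,0,0]]]'
python3 -m jog '[[[0,0,-30,0,0,0,0],[0,0,-20,0,0,0,0],[0,0,0,0,0,0,0]]]'
python3 -c "
from h import *
f=bot.grab_frame('scene'); save(f,'s2.png')
print(atz(f,[(262,238),(367,205),(337,302),(315,312),(282,249),(325,245),(260,300),(372,197)],0))
go(.52,.03,.33,YAW)"; python3 c.py keeper_hub
```

```text
clock: 12.65
position: [0.5341, -0.2418, 0.2037]
tool_rot: [-3.141, 0.0, 0.27]
force: [0.2, -0.0, -0.3]
grip_width: 0.0598
finger_force: 0.0
clock: 13.05
position: [0.5346, -0.2421, 0.2053]
tool_rot: [3.14, -0.001, 0.27]
force: [-1.6, 0.7, 7.7]
grip_width: 0.045
finger_force: 72.9
clock: 13.55
position: [0.5338, -0.2418, 0.2952]
tool_rot: [-3.141, 0.001, 0.27]
force: [0.4, -1.0, -4.5]
grip_width: 0.0454
finger_force: 72.3
clock: 13.85
position: [0.5348, -0.2422, 0.3473]
tool_rot: [3.139, -0.004, 0.27]
force: [0.7, -0.3, -4.9]
grip_width: 0.0449
finger_force: 72.7
[[ 0.7448  0.036   0.    ]
 [ 0.7242 -0.3594  0.    ]
 [ 0.3906 -0.0456  0.    ]
 [ 0.388   0.0302  0.    ]
 [ 0.6677  0.0004  0.    ]
 [ 0.6185 -0.1317  0.    ]
 [ 0.5052  0.1532  0.    ]
 [ 0.753  -0.3985  0.    ]]
shift [  58.7 -266.    14.9] turn [ 0.001 -0.002 -0.   ]
scene keeper_hub [([0.5375, -0.2392, 0.2819], 0.56)]
side keeper_hub [([0.5316, -0.2394, 0.2736], 0.76), ([0.5038, -0.1348, 0.1206], 0.28)]
w22.png
wrist keeper_hub [([0.5297, -0.2417, 0.2782], 0.57)]
```

View pics/s2.png

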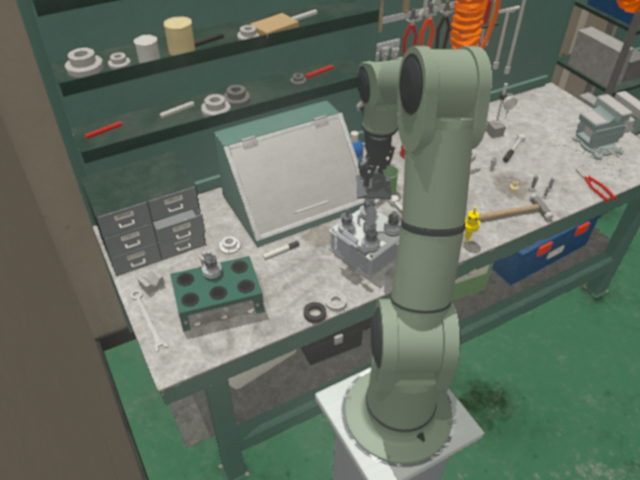

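```bash

python3 -m jog '[[[5,-25,0,0,0,0,0],[9,-45,0,0,0,0,0],[9,-47,0,0,0,0,0],[9,-47,0,0,0,0,0],[9,-47,0,0,0,0,0]]]'
python3 -m jog '[[[8,-40,20,0,0,0,0],[1,-7,40,0,0,0,0],[0,0,45,0,0,0,0],[0,0,45,0,0,0,0],[0,0,40,0,0,0,0]]]'
python3 -m jog '[[[0,0,30,0,0,0,0],[0,0,18,0,0,0,0],[0,0,8,0,0,0,0],[0,0,0,0,0,0,0]]]'
python3 -c "
from h import *
go(.515,.02,.0915,YAW)"
```

```text
clock: 14.7
position: [0.5169, -0.0259, 0.3436]
tool_rot: [-3.141, 0.0, 0.27]
force: [0.7, 0.6, -5.0]
grip_width: 0.0444
finger_force: 72.9
clock: 15.2
position: [0.513, 0.0201, 0.1518]
tool_rot: [-3.141, 0.001, 0.27]
force: [1.9, -0.2, -5.0]
grip_width: 0.0449
finger_force: 73.0
clock: 15.6
position: [0.5133, 0.0201, 0.0972]
tool_rot: [-3.141, 0.002, 0.27]
force: [0.3, 0.0, -4.6]
grip_width: 0.0444
finger_force: 72.7
shift [1.7 0.6 5.7] turn [-0.     0.002 -0.   ]
```

```bash

python3 -m jog '[[[0,0,4,0,0,0,0],[0,0,2,0,0,0,0],[0,0,0,0,0,0,0]]]'
python3 -m jog '[[[0,0,0,0,0,0,0.75],[0,0,0,0,0,0,0.75],[0,0,0,0,0,0,0.75],[0,0,0,0,0,0,0.75],[0,0,0,0,0,0,0.75]]]'
python3 -m jog '[[[0,0,-20,0,0,0,0.75],[0,0,-45,0,0,0,0.75],[0,0,-45,0,0,0,0.6],[0,0,-45,0,0,0,0.6],[0,0,-45,0,0,0,0.6]]]'
python3 -m jog '[[[-13,45,-25,0,0,0,0.6],[-13,45,-25,0,0,0,0.6],[-13,45,-25,0,0,0,0.6],[-10,30,-20,0,0,0,0.6],[0,0,0,0,0,0,0.6]]]'
python3 c.py keeper_hub holder_1_nut holder_3_nut holder_0_nut holder_2_nut
```

```text
clock: 15.9
position: [0.5138, 0.02, 0.0924]
tool_rot: [3.141, -0.001, 0.27]
force: [0.7, 0.4, -4.7]
grip_width: 0.0451
finger_force: 72.8
clock: 16.4
position: [0.5136, 0.0201, 0.0921]
tool_rot: [3.142, -0.0, 0.27]
force: [0.4, 0.2, -0.2]
grip_width: 0.0639
finger_force: 0.0
clock: 16.9
position: [0.5132, 0.02, 0.294]
tool_rot: [-3.141, -0.0, 0.27]
force: [0.8, 0.5, -0.1]
grip_width: 0.0513
finger_force: 0.0
clock: 17.4
position: [0.5103, -0.1484, 0.3849]
tool_rot: [3.139, -0.002, 0.264]
force: [-0.0, 1.3, -1.2]
grip_width: 0.0512
finger_force: 0.0
scene keeper_hub [([0.4928, 0.0452, 0.0253], 0.76)]
scene holder_1_nut [([0.4735, -0.207, 0.1363], 0.89), ([0.4142, -0.5508, 0.1123], 0.78), ([0.5176, 0.274, 0.0899], 0.63)]
scene holder_3_nut [([0.5693, -0.1805, 0.1374], 0.88), ([0.5948, 0.2613, 0.0887], 0.72), ([0.6066, -0.449, -0.0026], 0.17)]
scene holder_0_nut [([0.6006, -0.2746, 0.1381], 0.46)]
scene holder_2_nut [([0.496, -0.3009, 0.1379], 0.57)]
side keeper_hub [([0.4419, -0.1566, 0.123], 0.57), ([0.4851, 0.0436, 0.0226], 0.56), ([0.6064, -0.445, 0.0011], 0.54), ([0.5033, -0.1316, 0.12], 0.21)]
side holder_1_nut [([0.4712, -0.2043, 0.1329], 0.93), ([0.4155, -0.4445, 0.1101], 0.83), ([0.4114, -0.5536, 0.1112], 0.78)]
side holder_3_nut [([0.5716, -0.1801, 0.1376], 0.51)]
side holder_0_nut [([0.5978, -0.2754, 0.1374], 0.93), ([0.4831, 0.0433, 0.0247], 0.72)]
side holder_2_nut [([0.5011, -0.3076, 0.1377], 0.87)]
w25.png
wrist keeper_hub [([0.4866, 0.0444, 0.0237], 0.65)]
wrist holder_1_nut [([0.4724, -0.2041, 0.1377], 0.88), ([0.4147, -0.4417, 0.1095], 0.57), ([0.5017, -0.1379, 0.1226], 0.25)]
wrist holder_3_nut [([0.5641, -0.1841, 0.1327], 0.92), ([0.5366, -0.2381, 0.0006], 0.25)]
wrist holder_0_nut [([0.5975, -0.278, 0.1364], 0.69)]
wrist holder_2_nut [([0.5006, -0.3025, 0.1348], 0.96)]
```

```bash

python3 -m jog '[[[17,-46,0,0,0,0,0.6],[17,-46,0,0,0,0,0.6],[17,-46,0,0,0,0,0.6],[17,-46,0,0,0,0,0.6],[17,-46,0,0,0,0,0.6]]]'
python3 -m jog '[[[8,-46,-3,0,0,-0.09,0.6],[0,-46,-3,0,0,-0.09,0.6],[0,-46,-3,0,0,-0.09,0.6],[0,0,-3,0,0,-0.09,0.6],[0,0,-3,0,0,-0.09,0.6]]]'
python3 -m jog '[[[0,0,0,0,0,0,0.6],[0,0,0,0,0,0,0.6]]]'
python3 c.py socket_0 rack stored_0_nut holder_1_nut | cut -c1-600; ls pics
```

```text
clock: 18.8
position: [0.5309, 0.1023, 0.3828]
tool_rot: [3.141, -0.0, 0.269]
force: [0.6, -1.2, 1.0]
grip_width: 0.0513
finger_force: 0.0
clock: 19.3
position: [0.4896, 0.2328, 0.3978]
tool_rot: [-3.141, -0.0, 0.726]
force: [0.7, -0.7, 0.1]
grip_width: 0.0512
finger_force: 0.0
clock: 19.5
position: [0.4904, 0.2311, 0.3975]
tool_rot: [-3.142, 0.0, 0.716]
force: [-0.6, -1.1, -0.1]
grip_width: 0.0511
finger_force: 0.0
scene socket_0 [([0.6096, 0.3381, 0.0902], 0.97), ([0.5038, 0.1963, 0.0898], 0.96), ([0.5958, 0.2623, 0.0903], 0.85), ([0.515, 0.273, 0.0912], 0.84), ([0.5813, 0.1827, 0.0921], 0.82), ([0.5286, 0.3567, 0.0875], 0.7)]
scene rack [([0.556, 0.267, 0.0022], 0.57)]
scene stored_0_nut []
scene holder_1_nut [([0.4118, -0.5515, 0.1136], 0.73), ([0.4714, -0.208, 0.1387], 0.63), ([0.4164, -0.4484, 0.1116], 0.6)]
side socket_0 [([0.5176, 0.2699, 0.0906], 0.94), ([0.5297, 0.3547, 0.0896], 0.9), ([0.6068, 0.3373, 0.0873], 0.84), ([0.5959, 0.2596, 0.0871], 0.84), ([0.499, 0.1952, 0.0878], 0.78), ([0.5818, 0.1799, 0.0915], 0.68)]
side rack [([0.5542, 0.2653, 0.005], 0.63)]
side stored_0_nut []
side holder_1_nut [([0.416, -0.4428, 0.1124], 0.9), ([0.4119, -0.5558, 0.1127], 0.7), ([0.4739, -0.2038, 0.1341], 0.54)]
w28.png
wrist socket_0 [([0.4997, 0.1936, 0.0906], 0.96), ([0.5812, 0.1799, 0.0908], 0.95), ([0.5157, 0.2752, 0.0853], 0.81), ([0.531, 0.3488, 0.0899], 0.8), ([0.6129, 0.3414, 0.0905], 0.74)]
wrist rack [([0.553, 0.2677, -0.0075], 0.95), ([0.5319, 0.3492, 0.0869], 0.74)]
wrist stored_0_nut []
wrist holder_1_nut [([0.5827, 0.1803, 0.0898], 0.75)]
o1.png
p1.png
s2.png
scene0.png
side0.png
w1.png
w11.png
w15.png
w18.png
w22.png
w25.png
w28.png
w8.png
```

View pics/w28.png

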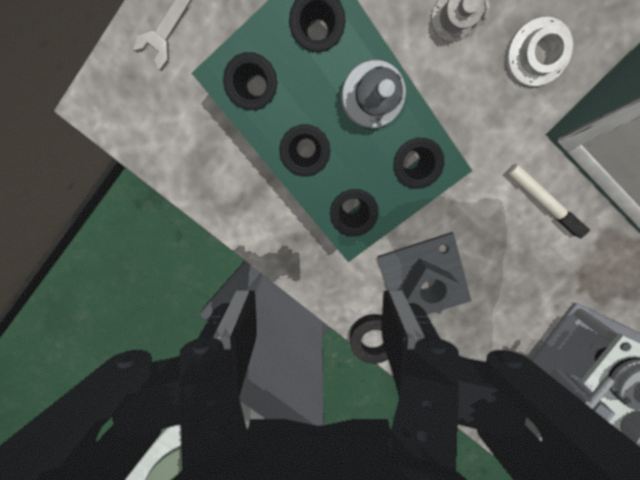

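The rack view shows empty sockets at (317,20), (249,80), (304,149), (419,161) and (354,212), with the stored holder at (374,95). The keeper lies flat at (428,275), slightly turned. I'll fit the rack grid.

```bash
cat > rk.py <<'E'
from h import *
f=wrist()
px=[(354,211),(419,161),(304,149),(249,79),(317,21)]
P=atz(f,px,.09)[:,:2]; print(P)
M=np.array([(-40,-80),(40,-80),(-40,0),(-40,80),(40,80)])/1000.
N=np.array([[.503,.195],[.582,.181],[.5165,.273],[.530,.353],[.6095,.3387]])
for B in (P,N,(P+N)/2):
    a=M-M.mean(0);b=B-B.mean(0);y=np.arctan2((a[:,0]*b[:,1]-a[:,1]*b[:,0]).sum(),(a*b).sum())
    R=np.array([[np.cos(y),-np.sin(y)],[np.sin(y),np.cos(y)]]); c=B.mean(0)-R@M.mean(0)
    Q=M@R.T+c; print(c,y,"res mm",np.abs(Q-B).max()*1000); print(Q)
E
python3 rk.py; python3 -c "
from h import *
print(wor(-.051,.051),wor(-.051,-.051),wor(.051,-.051),wor(.051,.051)); p=wor(-.051,.051); go(*p,.30,YAW)"
```

```text
[[0.5041 0.1964]
 [0.5827 0.1827]
 [0.5172 0.2747]
 [0.5314 0.3535]
 [0.6081 0.3376]]
[0.5566 0.2676] -0.17192136246636053 res mm 1.989093033661793
[[0.5035 0.1956]
 [0.5823 0.182 ]
 [0.5172 0.2745]
 [0.5309 0.3533]
 [0.6097 0.3396]]
[0.5561 0.2668] -0.1713318564984639 res mm 0.5958353953338658
[[0.503  0.1948]
 [0.5819 0.1811]
 [0.5167 0.2736]
 [0.5303 0.3524]
 [0.6091 0.3388]]
[0.5563 0.2672] -0.17162464529927607 res mm 1.0371354193178806
[[0.5033 0.1952]
 [0.5821 0.1815]
 [0.5169 0.274 ]
 [0.5306 0.3529]
 [0.6094 0.3392]]
[ 0.4715 -0.206 ] [ 0.4988 -0.3043] [ 0.5971 -0.277 ] [ 0.5698 -0.1787]
shift [-302.4  316.5   97.6] turn [-0.    0.    0.45]
```

```bash

python3 -m jog '[[[0,0,0,0,0,0.15,0.6],[0,0,0,0,0,0.15,0.6],[0,0,0,0,0,0.146,0.6],[0,0,0,0,0,0,0.6]]]'
python3 -m jog '[[[-14,43,5,0,0,0,0.6],[-14,43,5,0,0,0,0.6],[-14,43,5,0,0,0,0.6],[-14,43,5,0,0,0,0.6],[-14,43,5,0,0,0,0.6]]]'
python3 -m jog '[[[-14,43,15,0,0,0,0.6],[-14,43,15,0,0,0,0.6],[-14,43,15,0,0,0,0.6],[-14,43,15,0,0,0,0.6],[-9,29,12,0,0,0,0.6]]]'
python3 -m jog '[[[0,0,0,0,0,0,0.6],[0,0,0,0,0,0,0.6]]]'
python3 -c "
from h import *
p=wor(-.051,.051); go(*p,.193,YAW)"
```

```text
clock: 20.7
position: [0.4903, 0.2315, 0.3977]
tool_rot: [3.141, -0.0, 0.271]
force: [0.2, -0.2, 0.2]
grip_width: 0.051
finger_force: 0.0
clock: 21.2
position: [0.4807, 0.0038, 0.3726]
tool_rot: [3.141, -0.0, 0.279]
force: [1.3, 0.6, -0.5]
grip_width: 0.0512
finger_force: 0.0
clock: 21.7
position: [0.472, -0.2087, 0.2998]
tool_rot: [3.141, 0.001, 0.277]
force: [0.8, 0.6, 0.1]
grip_width: 0.0513
finger_force: 0.0
clock: 21.9
position: [0.4727, -0.2058, 0.3003]
tool_rot: [-3.141, 0.0, 0.276]
force: [0.5, 0.1, 0.6]
grip_width: 0.051
finger_force: 0.0
shift [ -1.1  -0.  107.3] turn [-0.001  0.     0.006]
```

```bash

python3 -m jog '[[[-1,0,40,0,0,0.006,0.58],[0,0,35,0,0,0,0.58],[0,0,20,0,0,0,0.58],[0,0,12,0,0,0,0.58],[0,0,0,0,0,0,0.58]]]'
python3 -m jog '[[[0,0,0,0,0,0,0],[0,0,0,0,0,0,0],[0,0,0,0,0,0,0],[0,0,0,0,0,0,0]]]' 70
python3 -m jog '[[[0,0,-3,0,0,0,0],[0,0,-10,0,0,0,0],[0,0,-30,0,0,0,0],[0,0,-40,0,0,0,0],[0,0,-45,0,0,0,0]]]'
python3 -m jog '[[[0,0,-40,0,0,0,0],[0,0,-20,0,0,0,0],[0,0,0,0,0,0,0],[0,0,0,0,0,0,0]]]'
python3 c.py holder_1_nut; python3 -c "
from h import *
go(.5306,.3529,.37,YAW)"
```

```text
clock: 22.4
position: [0.4719, -0.2049, 0.193]
tool_rot: [-3.141, 0.001, 0.271]
force: [0.9, -0.0, 0.7]
grip_width: 0.0495
finger_force: 0.0
clock: 22.8
position: [0.4724, -0.2056, 0.1947]
tool_rot: [3.141, -0.002, 0.268]
force: [-0.3, 4.2, 9.5]
grip_width: 0.034
finger_force: 70.2
clock: 23.3
position: [0.4711, -0.2058, 0.3233]
tool_rot: [-3.141, 0.001, 0.268]
force: [1.0, -1.5, -3.7]
grip_width: 0.0342
finger_force: 71.1
clock: 23.7
position: [0.4714, -0.2059, 0.3813]
tool_rot: [3.142, 0.0, 0.268]
force: [0.0, 0.6, -4.7]
grip_width: 0.034
finger_force: 71.4
scene holder_1_nut [([0.4148, -0.5521, 0.1137], 0.74), ([0.4746, -0.2074, 0.3229], 0.66), ([0.5795, 0.1808, 0.0907], 0.58)]
side holder_1_nut [([0.4108, -0.5549, 0.1135], 0.79), ([0.4167, -0.4441, 0.1101], 0.75), ([0.4714, -0.2051, 0.3201], 0.68), ([0.5009, 0.1928, 0.0848], 0.33), ([0.5008, -0.307, 0.137], 0.28)]
w32.png
wrist holder_1_nut [([0.4151, -0.4425, 0.1076], 0.97), ([0.4121, -0.5511, 0.1101], 0.9), ([0.4717, -0.2028, 0.3245], 0.69)]
shift [ 204.7 -523.2   11. ] turn [-0.001  0.001 -0.002]
```

```bash

python3 -m jog '[[[10,-25,0,0,0,0,0],[17,-44,0,0,0,0,0],[17,-44,0,0,0,0,0],[17,-44,0,0,0,0,0],[17,-44,0,0,0,0,0]]]'
python3 -m jog '[[[17,-44,0,0,0,0,0],[17,-44,0,0,0,0,0],[17,-44,0,0,0,0,0],[17,-44,0,0,0,0,0],[17,-44,0,0,0,0,0]]]'
python3 -m jog '[[[17,-44,0,0,0,0,0],[17,-44,0,0,0,0,0],[8,-14,10,0,0,0,0],[0,0,0,0,0,0,0],[0,0,0,0,0,0,0]]]'
python3 -c "
from h import *
go(.5306,.3529,.197,YAW)"
```

```text
clock: 24.5
position: [0.4937, 0.0104, 0.3814]
tool_rot: [-3.142, 0.0, 0.268]
force: [1.0, -0.1, -4.2]
grip_width: 0.034
finger_force: 71.3
clock: 25.0
position: [0.5175, 0.2451, 0.3812]
tool_rot: [3.141, 0.001, 0.267]
force: [0.9, -0.5, -4.3]
grip_width: 0.0338
finger_force: 71.3
clock: 25.5
position: [0.5311, 0.3524, 0.3707]
tool_rot: [3.141, 0.002, 0.268]
force: [0.4, 0.3, -3.1]
grip_width: 0.0341
finger_force: 71.5
shift [ -0.1  -0.7 173.7] turn [ 0.001  0.002 -0.002]
```

```bash

python3 -m jog '[[[0,-0.5,40,0,0,0,0],[0,0,40,0,0,0,0],[0,0,35,0,0,0,0],[0,0,30,0,0,0,0],[0,0,14,0,0,0,0]]]'
python3 -m jog '[[[0,0,8,0,0,0,0],[0,0,5,0,0,0,0],[0,0,0,0,0,0,0]]]'
python3 -m jog '[[[0,0,2,0,0,0,0],[0,0,2,0,0,0,0],[0,0,0,0,0,0,0]]]'
python3 -c "
from h import *
go(.5306,.3529,.1947,YAW)"
```

```text
clock: 26.0
position: [0.5308, 0.3514, 0.2104]
tool_rot: [3.14, 0.003, 0.266]
force: [-0.3, -1.2, -4.9]
grip_width: 0.0345
finger_force: 71.6
clock: 26.3
position: [0.5314, 0.3528, 0.2002]
tool_rot: [3.141, -0.0, 0.267]
force: [-0.4, -3.5, -6.2]
grip_width: 0.0342
finger_force: 71.5
clock: 26.6
position: [0.5315, 0.3525, 0.1966]
tool_rot: [3.14, -0.001, 0.267]
force: [-1.0, -6.9, -1.6]
grip_width: 0.034
finger_force: 71.9
shift [-0.7 -0.7  1.9] turn [ 0.001 -0.001 -0.003]
```

```bash

python3 -m jog '[[[0,0.5,1,0,0,0,0],[0,0,1,0,0,0,0],[0,0,0,0,0,0,0]]]'
python3 -m jog '[[[0,0,0,0,0,0,0.6],[0,0,0,0,0,0,0.6],[0,0,0,0,0,0,0.6],[0,0,0,0,0,0,0.6]]]'
python3 -m jog '[[[0,0,-20,0,0,0,0.6],[0,0,-40,0,0,0,0.6],[0,0,-45,0,0,0,0.6],[0,0,-45,0,0,0,0.6],[0,0,-30,0,0,0,0.6]]]'
python3 -m jog '[[[-10,30,0,0,0,0,0.6],[-17,44,0,0,0,0,0.6],[-17,44,0,0,0,0,0.6],[-17,44,0,0,0,0,0.6],[-17,44,0,0,0,0,0.6]]]'
python3 c.py holder_1_nut; python3 -c "
from h import *
go(*wor(-.051,-.051),.30,YAW)"
```

```text
clock: 26.9
position: [0.5315, 0.3522, 0.1952]
tool_rot: [3.141, -0.001, 0.267]
force: [-4.3, -8.4, 7.4]
grip_width: 0.0338
finger_force: 73.1
clock: 27.3
position: [0.5313, 0.353, 0.194]
tool_rot: [-3.141, -0.001, 0.268]
force: [0.5, -0.6, -0.3]
grip_width: 0.0514
finger_force: 0.0
clock: 27.8
position: [0.5313, 0.3531, 0.3772]
tool_rot: [-3.14, -0.003, 0.268]
force: [0.5, 0.0, 0.0]
grip_width: 0.0513
finger_force: 0.0
clock: 28.3
position: [0.51, 0.1318, 0.3738]
tool_rot: [-3.142, -0.001, 0.268]
force: [2.0, 0.2, -0.2]
grip_width: 0.0513
finger_force: 0.0
scene holder_1_nut [([0.4155, -0.5499, 0.1125], 0.9), ([0.5305, 0.3536, 0.135], 0.83), ([0.4163, -0.4463, 0.1147], 0.48)]
side holder_1_nut [([0.4115, -0.5561, 0.1104], 0.91), ([0.4149, -0.4432, 0.1122], 0.67)]
w35.png
wrist holder_1_nut [([0.5291, 0.3523, 0.1369], 0.97)]
shift [-127.8  419.8   73.5] turn [-0.001 -0.    -0.001]
```

Holder 1 is seated, with its nut at about 0.136 m. Next is holder 2.

```bash

python3 -m jog '[[[-13,44,0,0,0,0,0.58],[-13,44,0,0,0,0,0.58],[-13,44,0,0,0,0,0.58],[-13,44,0,0,0,0,0.58],[-13,44,0,0,0,0,0.58]]]'
python3 -m jog '[[[-13,44,15,0,0,0,0.58],[-13,44,15,0,0,0,0.58],[-13,44,15,0,0,0,0.58],[-13,44,15,0,0,0,0.58],[-11,24,13,0,0,0,0.58]]]'
python3 -m jog '[[[0,0,0,0,0,0,0.58],[0,0,0,0,0,0,0.58]]]'
python3 -c "
from h import *
go(*wor(-.051,-.051),.193,YAW)"
```

```text
clock: 29.1
position: [0.5062, -0.0964, 0.3736]
tool_rot: [-3.141, -0.0, 0.27]
force: [1.1, 0.2, -0.5]
grip_width: 0.0496
finger_force: 0.0
clock: 29.6
position: [0.4984, -0.3079, 0.2993]
tool_rot: [3.142, 0.001, 0.267]
force: [-0.6, 0.2, 0.1]
grip_width: 0.0496
finger_force: 0.0
clock: 29.8
position: [0.4988, -0.3045, 0.3001]
tool_rot: [-3.14, 0.0, 0.269]
force: [0.8, -0.3, 0.6]
grip_width: 0.0495
finger_force: 0.0
shift [  0.   -0.1 107.1] turn [-0.001  0.    -0.001]
```

```bash

python3 -m jog '[[[0,0,40,0,0,0,0.58],[0,0,35,0,0,0,0.58],[0,0,20,0,0,0,0.58],[0,0,12,0,0,0,0.58],[0,0,0,0,0,0,0.58]]]'
python3 -m jog '[[[0,0,0,0,0,0,0],[0,0,0,0,0,0,0],[0,0,0,0,0,0,0],[0,0,0,0,0,0,0]]]' 70
python3 -m jog '[[[0,0,-3,0,0,0,0],[0,0,-10,0,0,0,0],[0,0,-30,0,0,0,0],[0,0,-40,0,0,0,0],[0,0,-45,0,0,0,0]]]'
python3 -m jog '[[[0,0,-40,0,0,0,0],[0,0,-20,0,0,0,0],[0,0,0,0,0,0,0],[0,0,0,0,0,0,0]]]'
python3 -c "
from h import *
go(.6094,.3392,.37,YAW)"
```

```text
clock: 30.3
position: [0.4986, -0.304, 0.1929]
tool_rot: [-3.14, 0.001, 0.27]
force: [0.6, 0.2, 0.2]
grip_width: 0.0494
finger_force: 0.0
clock: 30.7
position: [0.4988, -0.3046, 0.195]
tool_rot: [3.141, -0.002, 0.269]
force: [-0.2, 5.2, 0.6]
grip_width: 0.0344
finger_force: 69.9
clock: 31.2
position: [0.4977, -0.3054, 0.3238]
tool_rot: [-3.142, 0.0, 0.268]
force: [1.9, -1.3, -3.5]
grip_width: 0.0345
finger_force: 71.6
clock: 31.6
position: [0.4978, -0.3055, 0.3818]
tool_rot: [3.141, -0.0, 0.268]
force: [-0.0, -0.4, -4.6]
grip_width: 0.0341
finger_force: 71.9
shift [ 278.  -592.2   11.6] turn [ 0.001 -0.    -0.002]
```

```bash

python3 -m jog '[[[12,-24,0,0,0,0,0],[20,-43,0,0,0,0,0],[20,-43,0,0,0,0,0],[20,-43,0,0,0,0,0],[20,-43,0,0,0,0,0]]]'
python3 -m jog '[[[20,-43,0,0,0,0,0],[20,-43,0,0,0,0,0],[20,-43,0,0,0,0,0],[20,-43,0,0,0,0,0],[20,-43,0,0,0,0,0]]]'
python3 -m jog '[[[20,-43,0,0,0,0,0],[20,-43,0,0,0,0,0],[20,-43,5,0,0,0,0],[20,-43,5,0,0,0,0],[6,-10,0,0,0,0,0]]]'
python3 -m jog '[[[0,0,0,0,0,0,0],[0,0,0,0,0,0,0]]]'
python3 -c "
from h import *
go(.6097,.3388,.197,YAW)"
```

```text
clock: 32.1
position: [0.5345, -0.0903, 0.3804]
tool_rot: [-3.141, 0.002, 0.268]
force: [1.7, 0.6, -3.7]
grip_width: 0.034
finger_force: 71.8
clock: 32.6
position: [0.5742, 0.1433, 0.3803]
tool_rot: [3.141, 0.002, 0.268]
force: [0.6, -1.2, -3.6]
grip_width: 0.0339
finger_force: 71.8
clock: 33.1
position: [0.6074, 0.3455, 0.3683]
tool_rot: [-3.14, 0.004, 0.274]
force: [-1.3, 0.1, -4.2]
grip_width: 0.0343
finger_force: 71.7
clock: 33.3
position: [0.6093, 0.3393, 0.3702]
tool_rot: [3.141, 0.002, 0.268]
force: [0.7, -0.5, -3.6]
grip_width: 0.0344
finger_force: 71.7
shift [  0.6   0.4 173.2] turn [ 0.001  0.002 -0.002]
```

```bash

python3 -m jog '[[[0.5,0.5,40,0,0,0,0],[0,0,40,0,0,0,0],[0,0,35,0,0,0,0],[0,0,30,0,0,0,0],[0,0,14,0,0,0,0]]]'
python3 -m jog '[[[0,0,8,0,0,0,0],[0,0,5,0,0,0,0],[0,0,0,0,0,0,0]]]'
python3 -m jog '[[[0,0,2,0,0,0,0],[0,0,0,0,0,0,0]]]'
python3 -c "
from h import *
go(.6097,.3388,.1947,YAW)"
```

```text
clock: 33.8
position: [0.6095, 0.3373, 0.2098]
tool_rot: [3.14, 0.003, 0.266]
force: [-0.4, -0.1, -3.0]
grip_width: 0.0341
finger_force: 72.0
clock: 34.1
position: [0.61, 0.3386, 0.2]
tool_rot: [3.14, 0.001, 0.267]
force: [-3.2, -4.9, -6.9]
grip_width: 0.0343
finger_force: 71.8
clock: 34.3
position: [0.6102, 0.3384, 0.1988]
tool_rot: [3.14, 0.0, 0.267]
force: [-4.7, -7.5, -0.4]
grip_width: 0.0345
finger_force: 72.4
shift [-0.4 -0.5  4.1] turn [ 0.002  0.    -0.003]
```

```bash

python3 -m jog '[[[-0.9,0.8,1,0,0,0,0],[0,0,2,0,0,0,0],[0,0,1,0,0,0,0],[0,0,0,0,0,0,0]]]'
python3 -m jog '[[[0,0,0,0,0,0,0.6],[0,0,0,0,0,0,0.6],[0,0,0,0,0,0,0.6],[0,0,0,0,0,0,0.6]]]'
python3 -m jog '[[[0,0,-20,0,0,0,0.6],[0,0,-40,0,0,0,0.6],[0,0,-45,0,0,0,0.6],[0,0,-45,0,0,0,0.6],[0,0,-30,0,0,0,0.6]]]'
python3 -m jog '[[[-10,22,0,0,0,0,0.6],[-20,43,0,0,0,0,0.6],[-20,43,0,0,0,0,0.6],[-20,43,0,0,0,0,0.6],[-20,43,0,0,0,0,0.6]]]'
python3 c.py holder_2_nut; python3 -c "
from h import *
go(*wor(.051,-.051),.30,YAW)"
```

```text
clock: 34.7
position: [0.6097, 0.3378, 0.1957]
tool_rot: [3.141, -0.001, 0.267]
force: [-6.5, -7.0, 7.7]
grip_width: 0.0341
finger_force: 73.3
clock: 35.1
position: [0.6095, 0.3387, 0.1941]
tool_rot: [-3.141, -0.001, 0.268]
force: [0.9, -0.2, 0.2]
grip_width: 0.0515
finger_force: 0.0
clock: 35.6
position: [0.6095, 0.3389, 0.3774]
tool_rot: [-3.14, -0.003, 0.268]
force: [0.4, -0.3, 0.3]
grip_width: 0.0514
finger_force: 0.0
clock: 36.1
position: [0.5733, 0.126, 0.3739]
tool_rot: [3.141, -0.001, 0.268]
force: [1.1, -0.9, 0.1]
grip_width: 0.0514
finger_force: 0.0
scene holder_2_nut [([0.6085, 0.3381, 0.1356], 0.83), ([0.5147, 0.2739, 0.0932], 0.72)]
side holder_2_nut [([0.6002, -0.2785, 0.1389], 0.67), ([0.4882, 0.0428, 0.0255], 0.55), ([0.6121, 0.3329, 0.1373], 0.54)]
w38.png
wrist holder_2_nut []
shift [-85.4 397.4  73.5] turn [-0.001 -0.001 -0.001]
```

```bash

python3 -m jog '[[[-9,42,0,0,0,0,0.58],[-9,42,0,0,0,0,0.58],[-9,42,0,0,0,0,0.58],[-9,42,0,0,0,0,0.58],[-9,42,0,0,0,0,0.58]]]'
python3 -m jog '[[[-9,42,15,0,0,0,0.58],[-9,42,15,0,0,0,0.58],[-9,42,15,0,0,0,0.58],[-9,42,15,0,0,0,0.58],[-5,19,13,0,0,0,0.58]]]'
python3 -m jog '[[[0,0,0,0,0,0,0.58],[0,0,0,0,0,0,0.58]]]'
python3 -c "
from h import *
go(*wor(.051,-.051),.193,YAW)"
```

```text
clock: 36.9
position: [0.5864, -0.0869, 0.3736]
tool_rot: [-3.141, -0.0, 0.27]
force: [-0.1, 0.5, 1.1]
grip_width: 0.0495
finger_force: 0.0
clock: 37.4
position: [0.596, -0.2808, 0.2991]
tool_rot: [3.141, 0.001, 0.266]
force: [-0.2, 0.1, -1.0]
grip_width: 0.0494
finger_force: 0.0
clock: 37.6
position: [0.5966, -0.2763, 0.3002]
tool_rot: [-3.14, -0.0, 0.269]
force: [0.9, 1.1, -0.1]
grip_width: 0.05
finger_force: 0.0
shift [  0.2   0.9 107.2] turn [-0.001 -0.    -0.001]
```

```bash

python3 -m jog '[[[0,1,40,0,0,0,0.58],[0,0,35,0,0,0,0.58],[0,0,20,0,0,0,0.58],[0,0,12,0,0,0,0.58],[0,0,0,0,0,0,0.58]]]'
python3 -m jog '[[[0,0,0,0,0,0,0],[0,0,0,0,0,0,0],[0,0,0,0,0,0,0],[0,0,0,0,0,0,0]]]' 70
python3 -m jog '[[[0,0,-3,0,0,0,0],[0,0,-10,0,0,0,0],[0,0,-30,0,0,0,0],[0,0,-40,0,0,0,0],[0,0,-45,0,0,0,0]]]'
python3 -m jog '[[[0,0,-40,0,0,0,0],[0,0,-20,0,0,0,0],[0,0,0,0,0,0,0],[0,0,0,0,0,0,0]]]'
python3 -c "
from h import *
go(.5815,.1807,.37,YAW)"
```

```text
clock: 38.1
position: [0.5965, -0.2772, 0.193]
tool_rot: [-3.14, 0.001, 0.27]
force: [-0.8, -0.1, 0.9]
grip_width: 0.05
finger_force: 0.0
clock: 38.5
position: [0.5969, -0.2776, 0.1953]
tool_rot: [-3.141, -0.002, 0.269]
force: [-0.5, 6.7, 2.4]
grip_width: 0.0341
finger_force: 70.0
clock: 39.0
position: [0.5958, -0.279, 0.3239]
tool_rot: [3.141, 0.0, 0.268]
force: [0.7, -1.4, -2.7]
grip_width: 0.034
finger_force: 71.4
clock: 39.4
position: [0.5959, -0.279, 0.3819]
tool_rot: [3.141, -0.0, 0.268]
force: [-0.7, -0.0, -3.1]
grip_width: 0.0339
finger_force: 71.6
shift [ 107.6 -447.1   11.6] turn [ 0.001 -0.    -0.002]
```

```bash

python3 -m jog '[[[6,-24,0,0,0,0,0],[10,-42,0,0,0,0,0],[10,-42,0,0,0,0,0],[10,-42,0,0,0,0,0],[10,-42,0,0,0,0,0]]]'
python3 -m jog '[[[10,-42,0,0,0,0,0],[10,-42,0,0,0,0,0],[10,-42,0,0,0,0,0],[10,-42,0,0,0,0,0],[10,-42,0,0,0,0,0]]]'
python3 -m jog '[[[10,-42,10,0,0,0,0],[1,-3,0,0,0,0,0],[0,0,0,0,0,0,0],[0,0,0,0,0,0,0]]]'
python3 -c "
from h import *
go(.5815,.1807,.200,YAW)"
```

```text
clock: 39.9
position: [0.589, -0.08, 0.3803]
tool_rot: [-3.141, 0.002, 0.268]
force: [1.0, 0.3, -2.5]
grip_width: 0.0341
finger_force: 71.5
clock: 40.4
position: [0.5817, 0.1356, 0.3804]
tool_rot: [3.141, 0.002, 0.268]
force: [1.4, 0.4, -3.3]
grip_width: 0.0337
finger_force: 71.5
clock: 40.8
position: [0.5811, 0.1794, 0.3708]
tool_rot: [3.141, 0.001, 0.267]
force: [0.2, -0.3, -2.7]
grip_width: 0.0342
finger_force: 71.5
shift [  0.9  -1.2 170.8] turn [ 0.001  0.001 -0.003]
```

```bash

python3 -m jog '[[[0.9,-1,40,0,0,0,0],[0,0,40,0,0,0,0],[0,0,35,0,0,0,0],[0,0,30,0,0,0,0],[0,0,14,0,0,0,0]]]'
python3 -m jog '[[[0,0,8,0,0,0,0],[0,0,4,0,0,0,0],[0,0,0,0,0,0,0]]]'
python3 -m jog '[[[0,0,2,0,0,0,0],[0,0,2,0,0,0,0],[0,0,1.5,0,0,0,0],[0,0,0,0,0,0,0]]]'
python3 -c "
from h import *
go(.5815,.1807,.1947,YAW)"
```

```text
clock: 41.3
position: [0.5812, 0.1798, 0.21]
tool_rot: [3.141, 0.003, 0.266]
force: [-0.1, 0.2, -2.6]
grip_width: 0.0338
finger_force: 71.7
clock: 41.6
position: [0.5818, 0.1808, 0.201]
tool_rot: [3.141, 0.0, 0.267]
force: [-3.4, -4.0, -4.3]
grip_width: 0.0343
finger_force: 71.3
clock: 42.0
position: [0.5818, 0.1805, 0.1966]
tool_rot: [3.14, 0.0, 0.267]
force: [-7.5, -9.7, 7.5]
grip_width: 0.0336
finger_force: 72.7
shift [-0.2 -0.3  1.9] turn [ 0.002  0.    -0.003]
```

```bash

python3 -m jog '[[[-0.9,0.7,1,0,0,0,0],[0,0,0,0,0,0,0]]]'
python3 -m jog '[[[0,0,0,0,0,0,0.6],[0,0,0,0,0,0,0.6],[0,0,0,0,0,0,0.6],[0,0,0,0,0,0,0.6]]]'
python3 -m jog '[[[0,0,-20,0,0,0,0.6],[0,0,-40,0,0,0,0.6],[0,0,-45,0,0,0,0.6],[0,0,-45,0,0,0,0.6],[0,0,-30,0,0,0,0.6]]]'
python3 -m jog '[[[-5,22,0,0,0,0,0.6],[-10,42,0,0,0,0,0.6],[-10,42,0,0,0,0,0.6],[-10,42,0,0,0,0,0.6],[0,0,0,0,0,0,0.6]]]'
python3 c.py holder_0_nut; python3 -c "
from h import *
go(*wor(.051,.051),.30,YAW)"
```

```text
clock: 42.2
position: [0.5814, 0.1801, 0.1959]
tool_rot: [3.14, -0.001, 0.267]
force: [-6.0, -6.4, 8.8]
grip_width: 0.0341
finger_force: 72.9
clock: 42.6
position: [0.5813, 0.181, 0.1945]
tool_rot: [-3.141, -0.001, 0.268]
force: [0.2, 0.1, 0.5]
grip_width: 0.051
finger_force: 0.0
clock: 43.1
position: [0.5812, 0.1811, 0.3776]
tool_rot: [-3.141, -0.003, 0.268]
force: [0.9, -0.5, 0.2]
grip_width: 0.0514
finger_force: 0.0
clock: 43.6
position: [0.5867, 0.0225, 0.3741]
tool_rot: [3.139, 0.001, 0.26]
force: [-0.0, -0.4, -0.4]
grip_width: 0.051
finger_force: 0.0
scene holder_0_nut [([0.5853, 0.1791, 0.1337], 0.71), ([0.5266, 0.3526, 0.0895], 0.37)]
side holder_0_nut [([0.5837, 0.1819, 0.1378], 0.82)]
w41.png
wrist holder_0_nut [([0.5813, 0.1794, 0.1364], 0.72)]
shift [-71.6 196.9  74. ] turn [-0. -0. -0.]
```

```bash

python3 -m jog '[[[-14,40,10,0,0,0,0.58],[-14,40,15,0,0,0,0.58],[-14,40,15,0,0,0,0.58],[-14,40,15,0,0,0,0.58],[-15,37,18,0,0,0,0.58]]]'
python3 -m jog '[[[0,0,0,0,0,0,0.58],[0,0,0,0,0,0,0.58]]]'
python3 -c "
from h import *
go(*wor(.051,.051),.193,YAW)"
```

```text
clock: 44.4
position: [0.5703, -0.1809, 0.3008]
tool_rot: [3.141, -0.001, 0.269]
force: [1.1, 0.4, -0.2]
grip_width: 0.0495
finger_force: 0.0
clock: 44.6
position: [0.5701, -0.1797, 0.3007]
tool_rot: [-3.141, 0.001, 0.267]
force: [0.4, 1.0, 0.7]
grip_width: 0.0495
finger_force: 0.0
shift [  0.   -0.9 107.7] turn [-0.001  0.001 -0.003]
```

```bash

python3 -m jog '[[[0,-1,40,0,0,0,0.58],[0,0,35,0,0,0,0.58],[0,0,20,0,0,0,0.58],[0,0,12,0,0,0,0.58],[0,0,0,0,0,0,0.58]]]'
python3 -m jog '[[[0,0,0,0,0,0,0],[0,0,0,0,0,0,0],[0,0,0,0,0,0,0],[0,0,0,0,0,0,0]]]' 70
python3 -m jog '[[[0,0,-3,0,0,0,0],[0,0,-10,0,0,0,0],[0,0,-30,0,0,0,0],[0,0,-40,0,0,0,0],[0,0,-45,0,0,0,0]]]'
python3 -m jog '[[[0,0,-40,0,0,0,0],[0,0,-20,0,0,0,0],[0,0,0,0,0,0,0],[0,0,0,0,0,0,0]]]'
python3 -c "
from h import *
go(.5026,.1944,.37,YAW)"
```

```text
clock: 45.1
position: [0.57, -0.1775, 0.1934]
tool_rot: [-3.14, 0.001, 0.27]
force: [0.6, -0.9, 0.1]
grip_width: 0.0495
finger_force: 0.0
clock: 45.5
position: [0.5705, -0.1785, 0.1954]
tool_rot: [3.141, -0.002, 0.268]
force: [-0.2, 4.1, 8.7]
grip_width: 0.0344
finger_force: 70.2
clock: 46.0
position: [0.5691, -0.1792, 0.3236]
tool_rot: [-3.141, 0.002, 0.268]
force: [1.3, -1.3, -2.3]
grip_width: 0.0339
finger_force: 70.6
clock: 46.4
position: [0.5694, -0.1792, 0.3819]
tool_rot: [3.141, 0.0, 0.267]
force: [-0.1, -0.4, -4.7]
grip_width: 0.0343
finger_force: 70.9
shift [  34.3 -377.9   11.8] turn [ 0.     0.    -0.003]
```

```bash

python3 -m jog '[[[2,-20,0,0,0,0,0],[4,-42,0,0,0,0,0],[4,-42,0,0,0,0,0],[4,-42,0,0,0,0,0],[4,-42,0,0,0,0,0]]]'
python3 -m jog '[[[4,-42,0,0,0,0,0],[4,-42,0,0,0,0,0],[4,-42,0,0,0,0,0],[4,-42,5,0,0,0,0],[1,-22,5,0,0,0,0]]]'
python3 -m jog '[[[0,0,0,0,0,0,0],[0,0,0,0,0,0,0]]]'
python3 -c "
from h import *
go(.5026,.1944,.200,YAW)"
```

```text
clock: 46.9
position: [0.5364, 0.0084, 0.3806]
tool_rot: [-3.141, 0.002, 0.268]
force: [1.8, 0.7, -2.6]
grip_width: 0.0338
finger_force: 70.8
clock: 47.4
position: [0.502, 0.198, 0.3707]
tool_rot: [-3.141, 0.002, 0.271]
force: [-0.1, -1.4, -2.7]
grip_width: 0.0343
finger_force: 70.9
clock: 47.6
position: [0.5032, 0.1946, 0.3708]
tool_rot: [3.141, 0.002, 0.269]
force: [-0.0, -0.6, -3.4]
grip_width: 0.0337
finger_force: 70.9
shift [ -0.2  -0.1 170.8] turn [ 0.     0.002 -0.001]
```

```bash

python3 -m jog '[[[-0.3,0,40,0,0,0,0],[0,0,40,0,0,0,0],[0,0,35,0,0,0,0],[0,0,30,0,0,0,0],[0,0,14,0,0,0,0]]]'
python3 -m jog '[[[0,0,8,0,0,0,0],[0,0,4,0,0,0,0],[0,0,0,0,0,0,0]]]'
python3 -m jog '[[[0,0,2,0,0,0,0],[0,0,2,0,0,0,0],[0,0,1.5,0,0,0,0],[0,0,0,0,0,0,0]]]'
python3 -c "
from h import *
go(.5026,.1944,.1947,YAW)"
```

```text
clock: 48.1
position: [0.5026, 0.193, 0.2104]
tool_rot: [3.141, 0.004, 0.266]
force: [-0.5, 0.3, -4.1]
grip_width: 0.0341
finger_force: 71.1
clock: 48.4
position: [0.5036, 0.1946, 0.2016]
tool_rot: [3.142, -0.001, 0.267]
force: [-0.3, -0.7, -3.4]
grip_width: 0.0339
finger_force: 71.1
clock: 48.8
position: [0.5032, 0.1944, 0.1957]
tool_rot: [3.141, 0.0, 0.268]
force: [-1.6, -3.9, 0.7]
grip_width: 0.0343
finger_force: 71.3
shift [-0.6 -0.2  1. ] turn [ 0.001  0.    -0.002]
```

```bash

python3 -m jog '[[[0,0,1.5,0,0,0,0],[0,0,0,0,0,0,0]]]'
python3 -m jog '[[[0,0,0,0,0,0,0.6],[0,0,0,0,0,0,0.6],[0,0,0,0,0,0,0.6],[0,0,0,0,0,0,0.6]]]'
python3 -m jog '[[[0,0,-20,0,0,0,0.6],[0,0,-40,0,0,0,0.6],[0,0,-45,0,0,0,0.6],[0,0,-45,0,0,0,0.6],[0,0,-30,0,0,0,0.6]]]'
python3 -m jog '[[[-22,24,0,0,0,0,0.7],[-22,40,0,0,0,0,0.7],[-22,40,0,0,0,0,0.7],[-20,20,0,0,0,0,0.7],[-20,0,0,0,0,0,0.7]]]'
python3 -m jog '[[[0,0,0,0,0,0,0.7],[0,0,0,0,0,0,0.7]]]'
python3 c.py holder_0_nut holder_1_nut holder_2_nut holder_3_nut keeper_hub pin_shank
```

```text
clock: 49.0
position: [0.5034, 0.1945, 0.1952]
tool_rot: [3.141, -0.001, 0.267]
force: [-7.8, -7.5, 22.1]
grip_width: 0.034
finger_force: 74.2
clock: 49.4
position: [0.5034, 0.195, 0.1941]
tool_rot: [-3.141, -0.0, 0.268]
force: [0.6, -0.4, -0.1]
grip_width: 0.0511
finger_force: 0.0
clock: 49.9
position: [0.5034, 0.1951, 0.3773]
tool_rot: [-3.141, -0.003, 0.268]
force: [-0.4, -0.5, -0.4]
grip_width: 0.0515
finger_force: 0.0
clock: 50.4
position: [0.4336, 0.0443, 0.374]
tool_rot: [3.141, -0.0, 0.264]
force: [-1.0, 0.1, 0.5]
grip_width: 0.0598
finger_force: 0.0
clock: 50.6
position: [0.4341, 0.0473, 0.3744]
tool_rot: [3.141, -0.001, 0.268]
force: [-1.1, 0.1, 0.1]
grip_width: 0.0595
finger_force: 0.0
scene holder_0_nut [([0.5839, 0.1794, 0.1348], 0.84)]
scene holder_1_nut [([0.5304, 0.3468, 0.1367], 0.7), ([0.4134, -0.5503, 0.1173], 0.7), ([0.591, 0.4721, -0.0014], 0.36)]
scene holder_2_nut [([0.6067, 0.3393, 0.1369], 0.85), ([0.4922, 0.0452, 0.0247], 0.5)]
scene holder_3_nut [([0.5024, 0.1907, 0.1379], 0.87), ([0.6602, 0.0063, 0.004], 0.47)]
scene keeper_hub [([0.4901, 0.0458, 0.026], 0.69)]
scene pin_shank []
side holder_0_nut [([0.5796, 0.1833, 0.1389], 0.8), ([0.5323, 0.3525, 0.0897], 0.45)]
side holder_1_nut [([0.419, -0.4422, 0.1105], 0.71), ([0.4137, -0.553, 0.1132], 0.64), ([0.5344, 0.3534, 0.1352], 0.48), ([0.66, 0.004, 0.0015], 0.33)]
side holder_2_nut [([0.5307, 0.3527, 0.0894], 0.62), ([0.6092, 0.3333, 0.1388], 0.52)]
side holder_3_nut []
side keeper_hub [([0.4856, 0.042, 0.0273], 0.77)]
side pin_shank [([0.5053, -0.1345, 0.1266], 0.57)]
w44.png
wrist holder_0_nut []
wrist holder_1_nut []
wrist holder_2_nut []
wrist holder_3_nut [([0.5011, 0.1879, 0.1366], 0.71)]
wrist keeper_hub [([0.4819, 0.0439, 0.0238], 0.58)]
wrist pin_shank [([0.5052, -0.1357, 0.1228], 0.72)]
```

View pics/w44.png

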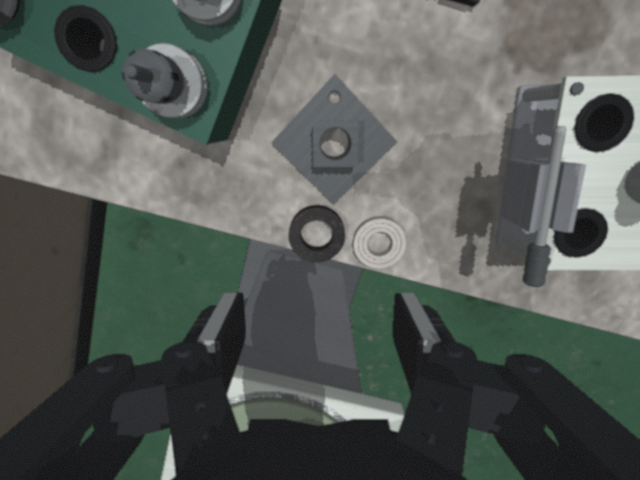

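The keeper lies flat with its corners at (334,73), (397,142), (333,204) and (272,142). Its dowel hole at (334,97) shows its x axis points image-up, and the tape roll sits just below it. The parked pin is visible at (545,205).

```bash
python3 - <<'E'
from h import *
f=wrist(); g=cv2.cvtColor(f["img"],cv2.COLOR_RGB2GRAY)
p=np.array([(334,73),(397,142),(333,204),(272,142)],float)
q=cv2.cornerSubPix(g,p.astype(np.float32).reshape(-1,1,2),(5,5),(-1,-1),(3,40,.01)).reshape(-1,2); print(q)
r=bot.trace("keeper_hub",f)[0]; print(r["conf"]); c,_=cv2.findContours(r["region"].astype(np.uint8),0,1); print(cv2.minAreaRect(max(c,key=cv2.contourArea)))
for P in (p,q):
    W=atz(f,P,.008)[:,:2]; d=W[0]-W[2]; e=W[3]-W[1]; print(W.mean(0),np.hypot(*d),np.hypot(*e),np.arctan2(d[1],d[0]),np.arctan2(-e[0],e[1]))
print("hole",atz(f,[(335,143)],.044), "dowelhole",atz(f,[(334,97)],.008))
go(*(W.mean(0)),.20,YAW)
E
```

```text
[[334.0966  73.2835]
 [397.076  141.5284]
 [329.0347 206.921 ]
 [270.5811 142.7277]]
0.76
((333.7500305175781, 139.25), (93.33809661865234, 94.0451889038086), 45.0)
[0.4885 0.0452] 0.14101100379818657 0.13919705244411326 0.2727121167896573 0.2685077419854949
[0.4871 0.0464] 0.14428004998816335 0.14086516020042372 0.23995304556266997 0.277717956013453
hole [[0.4891 0.0457 0.044 ]] dowelhole [[0.5335 0.0581 0.008 ]]
shift [ 51.1  14.8 174.1] turn [-0.    -0.    -0.002]
```

```bash

python3 -m jog '[[[20,6,10,0,0,0,0.72],[32,10,20,0,0,0,0.72],[0,0,45,0,0,0,0.72],[0,0,45,0,0,0,0.72],[0,0,45,0,0,0,0.72]]]'
python3 -m jog '[[[0,0,20,0,0,0,0.72],[0,0,0,0,0,0,0.72],[0,0,0,0,0,0,0.72]]]'
python3 -c "
from h import *
go(.489,.0455,.0895,YAW)"
```

```text
clock: 52.25
position: [0.4882, 0.0454, 0.2075]
tool_rot: [-3.141, -0.001, 0.268]
force: [1.6, -0.4, -0.7]
grip_width: 0.0615
finger_force: 0.0
clock: 52.55
position: [0.4885, 0.0456, 0.1897]
tool_rot: [-3.141, -0.0, 0.268]
force: [-0.1, -0.3, 1.3]
grip_width: 0.0617
finger_force: 0.0
shift [  0.4   0.2 100.2] turn [-0.    -0.    -0.002]
```

```bash

python3 -m jog '[[[0,0,40,0,0,0,0.72],[0,0,35,0,0,0,0.72],[0,0,18,0,0,0,0.72],[0,0,7,0,0,0,0.72],[0,0,0,0,0,0,0.72]]]'
python3 -m jog '[[[0,0,0,0,0,0,0],[0,0,0,0,0,0,0],[0,0,0,0,0,0,0],[0,0,0,0,0,0,0]]]' 70
python3 -m jog '[[[0,0,-5,0,0,0,0],[0,0,-15,0,0,0,0],[0,0,-35,0,0,0,0],[0,0,-45,0,0,0,0],[0,0,-45,0,0,0,0]]]'
python3 -m jog '[[[0,0,-45,0,0,0,0],[0,0,-45,0,0,0,0],[0,0,-20,0,0,0,0],[0,0,0,0,0,0,0],[0,0,0,0,0,0,0]]]'
python3 c.py keeper_hub; python3 -c "
from h import *
go(*wor(0,0),.335,YAW)"
```

```text
clock: 53.05
position: [0.4888, 0.0455, 0.0898]
tool_rot: [3.141, -0.001, 0.268]
force: [0.6, 0.1, 0.3]
grip_width: 0.0617
finger_force: 0.0
clock: 53.45
position: [0.4891, 0.0454, 0.0909]
tool_rot: [3.141, -0.003, 0.268]
force: [-2.4, -0.3, 10.7]
grip_width: 0.0452
finger_force: 71.9
clock: 53.95
position: [0.4877, 0.0454, 0.2365]
tool_rot: [-3.141, 0.0, 0.268]
force: [1.1, -0.5, -5.2]
grip_width: 0.0449
finger_force: 73.4
clock: 54.45
position: [0.4878, 0.0452, 0.3441]
tool_rot: [3.141, -0.0, 0.268]
force: [-0.3, -0.3, -5.4]
grip_width: 0.0446
finger_force: 73.7
scene keeper_hub [([0.4892, 0.0473, 0.2805], 0.85), ([0.5799, 0.1809, 0.0889], 0.73)]
side keeper_hub [([0.4829, 0.0448, 0.278], 0.71)]
w48.png
wrist keeper_hub [([0.4815, 0.0449, 0.2753], 0.7)]
shift [-31.3 289.    8.2] turn [-0.     0.001 -0.002]
```

```bash
python3 - <<'E'
from h import *
a=cv2.imread("pics/w22.png");b=cv2.imread("pics/w48.png")
cv2.imwrite("pics/cmp.png",np.hstack([a,b])[:,:,:][0:480:1][:, :][::1] if 0 else cv2.resize(np.hstack([a,b]),(800,300),interpolation=cv2.INTER_AREA))
E
```

```text
(no output)
```

View pics/cmp.png

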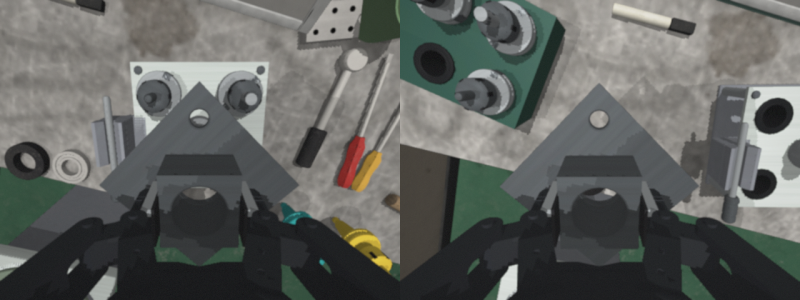

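```bash
python3 - <<'E'
from h import *
a=cv2.imread("pics/w22.png",0);b=cv2.imread("pics/w48.png",0)
for n,(x0,y0,x1,y1) in dict(hubfront=(255,240,385,290),corner=(300,135,345,175),left=(165,270,215,310),right=(425,270,475,310),hubtop=(330,190,390,290)).items():
    s=b[y0-14:y1+14,x0-14:x1+14]; r=cv2.matchTemplate(s,a[y0:y1,x0:x1],cv2.TM_CCOEFF_NORMED); _,m,_,l=cv2.minMaxLoc(r)
    print(n,round(m,3),l[0]-14,l[1]-14)
# hole centroid
for im in(a,b):
    c=cv2.HoughCircles(cv2.medianBlur(im[150:230,280:360],3),cv2.HOUGH_GRADIENT,1,40,param1=80,param2=12,minRadius=10,maxRadius=22); print(c[0][0]+[280,150,0])
# edge lines of plate's upper corner: darkest-step along rows
for im in (a,b):
    L=[]
    for side in(-1,1):
        pts=[]
        for y in range(180,250,3):
            row=im[y].astype(float); xc=320+side*(y-133)
            lo=int(xc-14);seg=np.abs(np.convolve(row[lo:lo+29],[1,1,1,-1,-1,-1],'valid')); pts.append((lo+seg.argmax()+2.5,y))
        vx,vy,x,y=cv2.fitLine(np.float32(pts),cv2.DIST_HUBER,0,.01,.01).ravel(); L.append((vx/vy,x-vx/vy*y))
    y=(L[1][1]-L[0][1])/(L[0][0]-L[1][0]); print("apex",L[0][0]*y+L[0][1],y,"slopes",L[0][0],L[1][0])
E
```

```text
hubfront 0.988 0 2
corner 0.984 0 2
left 0.903 14 -13
right 0.414 6 12
hubtop 0.954 0 2
[318.5 189.5  14.9]
[318.5 190.5  13.6]
apex 321.21918 132.19954 slopes -1.0423905 0.96026564
apex 317.74112 131.61691 slopes -0.95540524 0.97557753
```

```bash

python3 -m jog '[[[-3,25,0,0,0,0,0],[-4,42,0,0,0,0,0],[-5,45,0,0,0,0,0],[-5,45,0,0,0,0,0],[-5,45,0,0,0,0,0]]]'
python3 -m jog '[[[-4,42,0,0,0,0,0],[-3,30,8,0,0,0,0],[-1,15,10,0,0,0,0],[0,0,0,0,0,0,0],[0,0,0,0,0,0,0]]]'
python3 -m jog '[[[0,0,10,0,0,0,0],[0,0,0,0,0,0,0],[0,0,0,0,0,0,0]]]'
python3 -c "
from h import *
go(.5356,-.2417,.28,YAW)"
```

```text
clock: 55.25
position: [0.5204, -0.157, 0.3437]
tool_rot: [-3.141, 0.001, 0.268]
force: [0.1, 0.8, -4.2]
grip_width: 0.0446
finger_force: 73.6
clock: 55.75
position: [0.5358, -0.2402, 0.3254]
tool_rot: [-3.14, 0.001, 0.268]
force: [0.6, 0.7, -4.9]
grip_width: 0.0451
finger_force: 73.5
clock: 56.05
position: [0.5358, -0.2405, 0.316]
tool_rot: [-3.141, 0.0, 0.269]
force: [0.0, 0.8, -4.0]
grip_width: 0.0448
finger_force: 73.6
shift [-0.5  1.1 36. ] turn [-0.     0.    -0.001]
```

```bash

python3 -m jog '[[[-0.5,1,18,0,0,0,0],[0,0,14,0,0,0,0],[0,0,4,0,0,0,0],[0,0,0,0,0,0,0],[0,0,0,0,0,0,0]]]'
python3 -m jog '[[[0,0,3,0,0,0,0],[0,0,3,0,0,0,0],[0,0,3,0,0,0,0],[0,0,0,0,0,0,0]]]'
python3 -c "
from h import *
go(.5356,-.2417,.28,YAW)"
```

```text
clock: 56.55
position: [0.5358, -0.2423, 0.2806]
tool_rot: [3.141, -0.0, 0.268]
force: [-0.7, -0.3, -5.3]
grip_width: 0.0446
finger_force: 73.6
clock: 56.95
position: [0.5354, -0.2423, 0.2707]
tool_rot: [-3.141, 0.001, 0.268]
force: [0.1, 0.1, -5.0]
grip_width: 0.0449
finger_force: 73.6
shift [ 0.3 -0.5 -9.3] turn [-0.     0.001 -0.002]
```

```bash

for i in 1; do python3 -m jog '[[[0,0,3,0,0,0,0],[0,0,3,0,0,0,0],[0,0,3,0,0,0,0],[0,0,0,0,0,0,0]]]'; done
python3 -m jog '[[[0,0,4,0,0,0,0],[0,0,4,0,0,0,0],[0,0,0,0,0,0,0]]]'
python3 -m jog '[[[0,0,6,0,0,0,0],[0,0,6,0,0,0,0],[0,0,0,0,0,0,0]]]'
```

```text
clock: 57.35
position: [0.5354, -0.2422, 0.2616]
tool_rot: [-3.141, 0.001, 0.268]
force: [-0.8, -0.0, -4.1]
grip_width: 0.0446
finger_force: 73.6
clock: 57.65
position: [0.5354, -0.2422, 0.2534]
tool_rot: [-3.141, 0.001, 0.268]
force: [0.1, 0.7, -5.0]
grip_width: 0.0446
finger_force: 73.8
clock: 57.95
position: [0.5352, -0.2422, 0.2411]
tool_rot: [-3.141, 0.001, 0.268]
force: [-0.7, 1.8, -5.7]
grip_width: 0.0445
finger_force: 73.6
```

```bash

python3 -m jog '[[[0,0,8,0,0,0,0],[0,0,8,0,0,0,0],[0,0,4,0,0,0,0],[0,0,0,0,0,0,0]]]'
python3 -m jog '[[[0,0,3,0,0,0,0],[0,0,3,0,0,0,0],[0,0,0,0,0,0,0]]]'
python3 -m jog '[[[0,0,2,0,0,0,0],[0,0,2,0,0,0,0],[0,0,0,0,0,0,0]]]'
python3 -m jog '[[[0,0,2,0,0,0,0],[0,0,2,0,0,0,0],[0,0,0,0,0,0,0]]]'
```

```text
clock: 58.35
position: [0.5352, -0.2423, 0.2213]
tool_rot: [-3.141, 0.001, 0.268]
force: [-1.3, 3.9, -6.5]
grip_width: 0.0446
finger_force: 73.4
clock: 58.65
position: [0.5356, -0.2421, 0.216]
tool_rot: [-3.141, -0.0, 0.268]
force: [0.1, 3.5, -7.2]
grip_width: 0.045
finger_force: 73.5
clock: 58.95
position: [0.5357, -0.2421, 0.2121]
tool_rot: [-3.141, -0.0, 0.268]
force: [0.1, 4.2, -6.5]
grip_width: 0.0449
finger_force: 73.5
clock: 59.25
position: [0.5356, -0.2421, 0.2081]
tool_rot: [-3.141, -0.0, 0.268]
force: [0.3, 4.6, -7.7]
grip_width: 0.0448
finger_force: 73.6
```

```bash

python3 -m jog '[[[0,0,2,0,0,0,0],[0,0,1,0,0,0,0],[0,0,0,0,0,0,0]]]'
python3 -m jog '[[[0,0,1,0,0,0,0],[0,0,0,0,0,0,0]]]'
python3 -m jog '[[[0,0,0,0,0,0,0.72],[0,0,0,0,0,0,0.72],[0,0,0,0,0,0,0.72],[0,0,0,0,0,0,0.72],[0,0,0,0,0,0,0.72]]]'
python3 -m jog '[[[0,0,-20,0,0,0,0.72],[0,0,-40,0,0,0,0.72],[0,0,-45,0,0,0,0.72],[0,0,-45,0,0,0,0.72],[0,0,-30,0,0,0,0.72]]]'
python3 -m jog '[[[-30,0,0,0,0,0,0.72],[-40,0,0,0,0,0,0.72],[-15,0,0,0,0,0,0.72],[0,0,0,0,0,0,0.72],[0,0,0,0,0,0,0.72]]]'
python3 c.py keeper_hub pin_shank holder_0_nut holder_1_nut holder_2_nut holder_3_nut
```

```text
clock: 59.55
position: [0.5357, -0.2421, 0.2055]
tool_rot: [-3.142, -0.0, 0.268]
force: [-1.7, 6.0, 0.4]
grip_width: 0.0448
finger_force: 74.2
clock: 59.75
position: [0.5357, -0.2421, 0.2054]
tool_rot: [3.141, -0.0, 0.268]
force: [-7.6, 7.8, 15.9]
grip_width: 0.0448
finger_force: 76.4
clock: 60.25
position: [0.5356, -0.2424, 0.2041]
tool_rot: [3.142, -0.0, 0.268]
force: [0.4, 0.4, 0.1]
grip_width: 0.0615
finger_force: 0.0
clock: 60.75
position: [0.5358, -0.2423, 0.3874]
tool_rot: [3.14, -0.002, 0.268]
force: [0.4, 0.5, -0.3]
grip_width: 0.0615
finger_force: 0.0
clock: 61.25
position: [0.454, -0.2647, 0.3843]
tool_rot: [3.141, -0.001, 0.268]
force: [-0.2, -0.7, 0.0]
grip_width: 0.0617
finger_force: 0.0
scene keeper_hub [([0.5371, -0.241, 0.142], 0.89), ([0.5017, 0.1921, 0.1385], 0.28)]
scene pin_shank [([0.5374, -0.241, 0.137], 0.61), ([0.5056, -0.135, 0.1276], 0.46)]
scene holder_0_nut [([0.5849, 0.1813, 0.1386], 0.56), ([0.5939, 0.2615, 0.1361], 0.18)]
scene holder_1_nut [([0.5314, 0.3473, 0.1359], 0.81), ([0.6605, 0.0049, 0.0051], 0.59), ([0.5325, 0.3544, 0.0899], 0.46)]
scene hold
[... 351 characters left out ...]
), ([0.5303, -0.2439, 0.1387], 0.2)]
side holder_1_nut [([0.582, 0.1772, 0.0939], 0.72), ([0.5361, -0.2384, -0.0032], 0.68), ([0.5327, 0.3535, 0.1351], 0.64), ([0.4183, -0.4422, 0.1121], 0.64), ([0.4151, -0.5558, 0.1117], 0.6), ([0.3786, 0.0316, -0.0027], 0.43)]
side holder_2_nut [([0.6119, 0.333, 0.1371], 0.71), ([0.6633, 0.0047, 0.0014], 0.36)]
side holder_3_nut [([0.503, 0.1924, 0.1349], 0.76)]
w51.png
wrist keeper_hub [([0.3869, 0.0345, -0.0023], 0.68)]
wrist pin_shank [([0.504, -0.1372, 0.1252], 0.64), ([0.5049, -0.1323, 0.1305], 0.28)]
wrist holder_0_nut []
wrist holder_1_nut [([0.4121, -0.551, 0.1082], 0.8), ([0.4137, -0.4411, 0.1116], 0.6)]
wrist holder_2_nut []
wrist holder_3_nut []
```

View pics/w51.png

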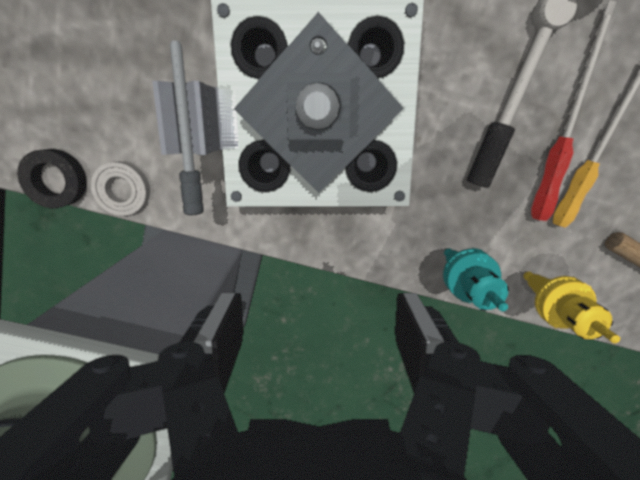

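The keeper is seated over the post and dowel (318,45), the pin is parked at (185,130), and the caddy sockets are empty.

```bash
python3 -c "
from workcell import bot
print(bot.job_done())"
```

```text
the job is handed in; nothing more can be done
None
```

I handed the job in at about 61 s on the robot's clock. The last camera checks showed the pin parked in its notch, all four holders seated upright in rack sockets, and the keeper back on its shoulder over the post and dowel. The hand-in call returned no verdict.

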